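# Put the gilding samples away in the two-door cabinet and bolt it

### The job

Put the loose gilt sample blocks and the slip stone (however many are out) away in the small grey two-door cabinet that lies on its back on the bench. Lift the active (left) leaf open, withdraw the flush bolt fully while the passive (right) leaf is still shut, stand that leaf wide open too, and then seat every piece flat in a pocket of its own shape in the insert. With all pieces in, shut the passive leaf and shoot its bolt fully home while the active leaf is still open, then shut the active leaf down over it; leave the tape, the vial and the burnisher alone.

Things in the scene. Friction and masses are not known exactly. Their poses are not given: they have to be found in the camera images.
- cabinet: grey steel cabinet lying on its back, fixed, 210 (x) x 230 (y) mm, walls 46 mm high, 3 mm thick, two leaves on top that meet in the middle. Origin: centre of its underside; x along the hinges, away from the robot; y to the left; z up. Inside, a plywood insert, its top 19 mm above the bench, has four pockets 6 mm deep, long side along cabinet y
- active_leaf (a joint): left leaf (hinge on the cabinet's +y side), 8 mm thick, 208 x 113 mm, no lock; a thin strip on it overlaps the passive leaf by some 5 mm, so it opens first and shuts last; opens upward about its outer long edge; rad: 0 shut flat, 1.57 standing upright, stop at 1.75. Stiff hinge: it stays where it is left; its edge moves with 3 to 5 N.
- active_leaf_bar (a point): middle of the round bar handle of the active leaf: 10 mm thick, 70 mm long, parallel to the hinge, a post at each end; centre 40 mm off the leaf's outer face, 22 mm in from its free edge; when shut 91 mm in and 48 mm up from the hinge axis, 94 mm above the bench. The bar can turn between the finger pads. This bar sits towards the leaf's near end
- active_leaf_hinge (a point): point of the active leaf's hinge axis in line with the middle of its bar (axis along the cabinet's x, 115 mm to the left of its middle, 46 mm above the bench)
- passive_leaf (a joint): right leaf (hinge on the cabinet's -y side), same size, held shut by the flush bolt until that is withdrawn; opens upward about its outer long edge; rad: 0 shut flat, 1.57 standing upright, stop at 1.75. Stiff hinge: it stays where it is left; its edge moves with 3 to 5 N.
- passive_leaf_bar (a point): middle of the round bar handle of the passive leaf: 10 mm thick, 70 mm long, parallel to the hinge, a post at each end; centre 40 mm off the leaf's outer face, 22 mm in from its free edge; when shut 91 mm in and 48 mm up from the hinge axis, 94 mm above the bench. The bar can turn between the finger pads. This bar sits towards the leaf's far end
- passive_leaf_hinge (a point): point of the passive leaf's hinge axis in line with the middle of its bar (axis along the cabinet's x, 115 mm to the right of its middle, 46 mm above the bench)
- bolt (a joint): brass flush bolt on the passive leaf, sliding along the cabinet's x, m: 0 shot fully home towards the robot, its tip under the steel bridge (keeper) on the cabinet's near end; 0.020 fully withdrawn, away from the robot. It moves with about 2 N and stays where it is left
- bolt_tab (a point): middle of the top of the bolt's brass tab: an upright block 10 (cabinet x) x 18 (cabinet y) mm that stands 22 mm above the rod's underside, its top 23 mm above the leaf's outer face, near the leaf's free edge towards the robot
- pocket0 (a point): centre of the floor of a sample pocket, 50 (cabinet x) x 82 (cabinet y) mm, 6 mm deep, floor 13 mm above the bench; near left
- pocket1 (a point): centre of the floor of a sample pocket, 50 (cabinet x) x 82 (cabinet y) mm, 6 mm deep, floor 13 mm above the bench; near right
- pocket2 (a point): centre of the floor of a sample pocket, 50 (cabinet x) x 82 (cabinet y) mm, 6 mm deep, floor 13 mm above the bench; far left
- pocket3 (a point): centre of the floor of the slip stone's pocket, 28 (cabinet x) x 64 (cabinet y) mm, 6 mm deep, floor 13 mm above the bench; far right
- sample_a: gilt sample block, 45 (x) x 75 (y) x 18 (z) mm, 0.04 kg, gold top on pale wood; alike with the other samples, any sample pocket will do. Origin: centre of its underside. Starts flat on the bench left of the cabinet, or is absent
- sample_b: gilt sample block, 45 (x) x 75 (y) x 18 (z) mm, 0.04 kg, gold top on pale wood; alike with the other samples, any sample pocket will do. Origin: centre of its underside. Starts flat on the bench left of the cabinet, or is absent
- sample_c: gilt sample block, 45 (x) x 75 (y) x 18 (z) mm, 0.04 kg, gold top on pale wood; alike with the other samples, any sample pocket will do. Origin: centre of its underside. Starts flat on the bench left of the cabinet, or is absent
- stone: grey slip stone, 58 (x) x 22 (y) x 14 (z) mm, 0.06 kg. Origin: centre of its underside. Starts flat on the bench left of the cabinet, or is absent
- tape_roll: bystander: roll of masking tape, 104 mm across, 24 mm high, origin under its centre
- vial: bystander: small corked glass vial, 29 mm across, 66 mm high, origin under its centre
- burnisher: bystander: burnisher with a dark handle, 178 mm long (y), beyond the cabinet, origin under its centre

How it is judged (in metres and radians):
On the way, in this order (a step that is already met when the one before it is completed fails the run):
1. the flush bolt is withdrawn (past 15 mm) while the passive leaf is still shut and the active leaf is open (value of joint bolt above 0.015 m and value of joint passive_leaf below 0.06 rad and value of joint active_leaf above 1 rad), for 0.1 s.
2. both leaves stand open (past 1.3 rad) (value of joint each of passive_leaf, active_leaf above 1.3 rad), for 0.2 s.
3. every piece lies flat in a pocket of its shape, the passive leaf still open (((horizontal distance between sample_a and pocket0 below 0.008 m and z of sample_a in the frame of pocket0 below 0.003 m and angle between sample_a's own z axis and vertical below 0.06 rad and angle between the y axis of sample_a and the y axis of cabinet, either way round below 0.12 rad) or (horizontal distance between sample_a and pocket1 below 0.008 m and z of sample_a in the frame of pocket1 below 0.003 m and angle between sample_a's own z axis and vertical below 0.06 rad and angle between the y axis of sample_a and the y axis of cabinet, either way round below 0.12 rad) or (horizontal distance between sample_a and pocket2 below 0.008 m and z of sample_a in the frame of pocket2 below 0.003 m and angle between sample_a's own z axis and vertical below 0.06 rad and angle between the y axis of sample_a and the y axis of cabinet, either way round below 0.12 rad)) and ((horizontal distance between sample_b and pocket0 below 0.008 m and z of sample_b in the frame of pocket0 below 0.003 m and angle between sample_b's own z axis and vertical below 0.06 rad and angle between the y axis of sample_b and the y axis of cabinet, either way round below 0.12 rad) or (horizontal distance between sample_b and pocket1 below 0.008 m and z of sample_b in the frame of pocket1 below 0.003 m and angle between sample_b's own z axis and vertical below 0.06 rad and angle between the y axis of sample_b and the y axis of cabinet, either way round below 0.12 rad) or (horizontal distance between sample_b and pocket2 below 0.008 m and z of sample_b in the frame of pocket2 below 0.003 m and angle between sample_b's own z axis and vertical below 0.06 rad and angle between the y axis of sample_b and the y axis of cabinet, either way round below 0.12 rad)) and ((horizontal distance between sample_c and pocket0 below 0.008 m and z of sample_c in the frame of pocket0 below 0.003 m and angle between sample_c's own z axis and vertical below 0.06 rad and angle between the y axis of sample_c and the y axis of cabinet, either way round below 0.12 rad) or (horizontal distance between sample_c and pocket1 below 0.008 m and z of sample_c in the frame of pocket1 below 0.003 m and angle between sample_c's own z axis and vertical below 0.06 rad and angle between the y axis of sample_c and the y axis of cabinet, either way round below 0.12 rad) or (horizontal distance between sample_c and pocket2 below 0.008 m and z of sample_c in the frame of pocket2 below 0.003 m and angle between sample_c's own z axis and vertical below 0.06 rad and angle between the y axis of sample_c and the y axis of cabinet, either way round below 0.12 rad)) and horizontal distance between stone and pocket3 below 0.008 m and z of stone in the frame of pocket3 below 0.003 m and angle between stone's own z axis and vertical below 0.06 rad and angle between the x axis of stone and the y axis of cabinet, either way round below 0.12 rad and value of joint passive_leaf above 1 rad), for 0.2 s.
4. the passive leaf is shut and bolted while the active leaf is still open (value of joint passive_leaf below 0.05 rad and value of joint bolt below 0.004 m and value of joint active_leaf above 0.4 rad), for 0.2 s.
At the end, for the whole second after the job is handed in: every piece present lies in a pocket of its shape (within 8 mm of its centre, underside within 3 mm of the floor, level within 0.06 rad, square within 0.12 rad), the passive leaf is shut within 0.05 rad with its bolt home within 4 mm, the active leaf is shut within 0.06 rad, all at rest (((horizontal distance between sample_a and pocket0 below 0.008 m and z of sample_a in the frame of pocket0 below 0.003 m and angle between sample_a's own z axis and vertical below 0.06 rad and angle between the y axis of sample_a and the y axis of cabinet, either way round below 0.12 rad) or (horizontal distance between sample_a and pocket1 below 0.008 m and z of sample_a in the frame of pocket1 below 0.003 m and angle between sample_a's own z axis and vertical below 0.06 rad and angle between the y axis of sample_a and the y axis of cabinet, either way round below 0.12 rad) or (horizontal distance between sample_a and pocket2 below 0.008 m and z of sample_a in the frame of pocket2 below 0.003 m and angle between sample_a's own z axis and vertical below 0.06 rad and angle between the y axis of sample_a and the y axis of cabinet, either way round below 0.12 rad)) and ((horizontal distance between sample_b and pocket0 below 0.008 m and z of sample_b in the frame of pocket0 below 0.003 m and angle between sample_b's own z axis and vertical below 0.06 rad and angle between the y axis of sample_b and the y axis of cabinet, either way round below 0.12 rad) or (horizontal distance between sample_b and pocket1 below 0.008 m and z of sample_b in the frame of pocket1 below 0.003 m and angle between sample_b's own z axis and vertical below 0.06 rad and angle between the y axis of sample_b and the y axis of cabinet, either way round below 0.12 rad) or (horizontal distance between sample_b and pocket2 below 0.008 m and z of sample_b in the frame of pocket2 below 0.003 m and angle between sample_b's own z axis and vertical below 0.06 rad and angle between the y axis of sample_b and the y axis of cabinet, either way round below 0.12 rad)) and ((horizontal distance between sample_c and pocket0 below 0.008 m and z of sample_c in the frame of pocket0 below 0.003 m and angle between sample_c's own z axis and vertical below 0.06 rad and angle between the y axis of sample_c and the y axis of cabinet, either way round below 0.12 rad) or (horizontal distance between sample_c and pocket1 below 0.008 m and z of sample_c in the frame of pocket1 below 0.003 m and angle between sample_c's own z axis and vertical below 0.06 rad and angle between the y axis of sample_c and the y axis of cabinet, either way round below 0.12 rad) or (horizontal distance between sample_c and pocket2 below 0.008 m and z of sample_c in the frame of pocket2 below 0.003 m and angle between sample_c's own z axis and vertical below 0.06 rad and angle between the y axis of sample_c and the y axis of cabinet, either way round below 0.12 rad)) and horizontal distance between stone and pocket3 below 0.008 m and z of stone in the frame of pocket3 below 0.003 m and angle between stone's own z axis and vertical below 0.06 rad and angle between the x axis of stone and the y axis of cabinet, either way round below 0.12 rad and value of joint passive_leaf below 0.05 rad and value of joint bolt below 0.004 m and value of joint active_leaf below 0.06 rad and linear speed of each of sample_a, sample_b, sample_c, stone below 0.02 m/s); the robot touches nothing.
It fails at once if the roll of tape is pushed more than 30 mm (distance of tape_roll from where it was at the start of the episode above 0.03 m).
It fails at once if the vial is pushed more than 30 mm (distance of vial from where it was at the start of the episode above 0.03 m).
It fails at once if the burnisher is pushed more than 30 mm (distance of burnisher from where it was at the start of the episode above 0.03 m).
Of sample_a, sample_b, sample_c, stone only 2 to 4 are there at a start; the rules pass over those that are not, and their reading is None.
At some moment in a run one of sample_a, sample_b, sample_c, stone may be knocked a few centimetres aside while the robot is not near it.
Once in a run the grip may slacken for a moment while it holds something.
It also fails if it takes over 210 s, if anything falls off the work surface, if the arm or the gripper's body presses on something with over 40 N, if the wrist force passes 120 N, or if a joint passes its speed limit or range.

### The arm

A 6-joint arm with a two-finger parallel gripper is mounted at the origin on a cart in front of the work surface, level with it; the furniture and walls round the work are solid. World frame = base frame: x ahead of the robot, y to its left, z up, the work surface at z = 0. Lengths are in mm, angles in rad, forces in N, time in s.
With the tool pointing down it reaches from about 350 to 775 mm from the base axis. Payload 7.3 kg.
Tool frame: the origin (TCP) lies between the finger pads; the fingertips stand 14 mm ahead of it and the grasp point (between the pads) lies 5 mm behind it; z points along the fingers, y is the line along which they close (so a half turn about z gives the same grasp; the last joint's range is limited). The gripper opens to 92 mm and grips with 3 to 60 N. Pads are 19 mm wide; open, the fingers measure 130 mm over their backs; the gripper's body (75 mm by 190 mm) begins 47 mm behind the grasp point.
Start: joints at [1, 0.342, 1.524, -0, 1.275, -0.146], TCP at [216.36, 478.364, 240.741] pointing down, gripper open.
Joint ranges: [-2.53, 2.53], [-0.77, 2.02], [0.04, 2.7], [-1, 4.14], [0.28, 2.66], [-3.11, 3.11]. Speed limits (rad/s): [2.57, 2.57, 3.14, 3.14, 3.14, 3.14].

### API

Orientations are given as [roll, pitch, yaw] about the fixed x, y, z axes, in that order (R = Rz(yaw) Ry(pitch) Rx(roll)).
In Python, from plant import get_obs, cams, close_job gives the robot as it stands. The module is installed in compiled form; this text tells all that it offers.
- The arm moves only by the shell command python3 -m creep 'ROWS'. ROWS is JSON, a list of rows, each an object of numbers: "hand": the opening, from 0 (shut) to 1 (fully open); "tx", "ty", "tz": the shift along the tool's x, y, z in m; "spin": the turn about the tool's z in degrees. In form: [{"hand": .., "tx": .., "ty": .., "tz": .., "spin": ..}, ...]. A call has 1 to 5 rows; each row shifts and turns the commanded pose from where the row before left it, along the tool's axes as they then stand; what a row does not reach is not made up. A row lasts 1/8 s, in which the tool goes at most 62.5 mm and 10.7 degrees, less where a joint would pass 70% of its speed; a pose out of reach is approached as far as the arm can. A call is refused whole if a number of a shift passes 0.0625 or a number of a turn 10.7, either way. A call with a gripper value outside its range is refused whole. The fingers move at their own pace and stop on an object; the grip force is fixed at half the most. Time passes only in rows, so rows that do not move let the fingers close. It gives the time, the measured TCP pose, the force, the opening and the grip force at its end, in the units of the state.
- get_obs(): the state, without advancing time (a new reading comes with each control period).
- cams.capture(name): name is "side" or "top"; returns a dict with "color" (384x512x3 uint8, red, green, blue), "K" (3x3 intrinsics, pixels), "R" (3x3) and "t" (3): a world point X has camera coordinates R X + t. Camera axes: x right, y down, z forward; pixel columns grow to the right and rows downward; lengths in mm; the calibration is good to about 2 mm. A picture is of the moment at which its call begins. There is no depth.
- close_job(): hands the job in; it is judged then, once.
The state is a dict: "time": time; "joint_positions": joint angles; "dq": joint speeds; "tau": joint torques, N m; "tool_pos": TCP position; "tcp_rot": TCP orientation; "contact_force": force on the tool from outside, world axes, zero at the start; "moment": the same for the moment, N m; "grip_width": finger opening in mm; "finger_force": force on a finger pad.
Only numpy, scipy, OpenCV 4.12 (cv2) and the standard library are available. Lean on these libraries where they do the work, as an engineer would, in place of code of your own. Each camera call takes 0.05 s, during which the arm holds its last target. There are 200 camera calls.

## Working session

There is one attempt and no reset: what is moved stays moved. The work goes in short steps, Python scripts to look and compute and a shell command to move; the robot and the scene stay as the last step left them, time stands still between calls to the robot, and variables do not carry over. Pictures are saved under pics/ and viewed, at most 14 in all, crops included, and the job is handed in when it is done.

```bash
mkdir -p pics; cat > h.py <<'E'
import numpy as np, cv2, json
from plant import get_obs, cams
def cap(n, name=None):
    c=cams.capture(n)
    if name: cv2.imwrite(f'pics/{name}.png', c['color'][:,:,::-1])
    return c
def ray(c,uv,z):
    K,R,t=map(np.array,(c['K'],c['R'],c['t']))
    d=R.T@np.linalg.solve(K,[uv[0],uv[1],1.]); o=-R.T@t
    return (o+d*(z-o[2])/d[2]).round(1)
def proj(c,X):
    p=np.array(c['K'])@(np.array(c['R'])@np.array(X,float)+np.array(c['t'])); return (p[:2]/p[2]).round(1)
E
python3 - <<'E'
from h import *
o=get_obs(); print({k:np.round(v,3) for k,v in o.items()})
for n in('top','side'):
    c=cap(n,n+'0'); print(n,np.round(c['K'],1),np.round(c['R'],3),np.round(c['t'],1))
E
```

```text
{'time': np.float64(0.0), 'joint_positions': array([ 1.   ,  0.343,  1.525, -0.   ,  1.275, -0.146]), 'dq': array([ 0.   ,  0.001, -0.   ,  0.001,  0.001, -0.   ]), 'tau': array([ -0.   , -43.122, -24.422,   0.072,   0.056,  -0.   ]), 'tool_pos': array([216.151, 478.015, 240.051]), 'tcp_rot': array([-3.14 , -0.   ,  2.717]), 'contact_force': array([-0.654,  0.732, -0.771]), 'moment': array([0.013, 0.09 , 0.043]), 'finger_force': np.float64(0.0), 'grip_width': np.float64(91.889)}
top [[415.1   0.  256.6]
 [  0.  415.1 190.7]
 [  0.    0.    1. ]] [[ 0.018 -1.     0.01 ]
 [-0.996 -0.019 -0.085]
 [ 0.085 -0.008 -0.996]] [  47.2  584.1 1215.3]
side [[386.3   0.  258.5]
 [  0.  386.3 191.6]
 [  0.    0.    1. ]] [[-0.998 -0.054 -0.019]
 [-0.011  0.497 -0.867]
 [ 0.056 -0.866 -0.497]] [ 565.4   64.4 1143.6]
```

View pics/top0.png

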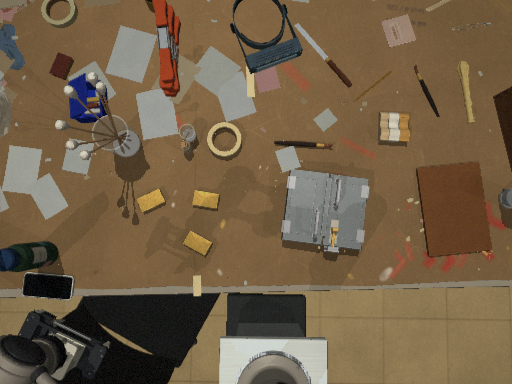

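View pics/side0.png

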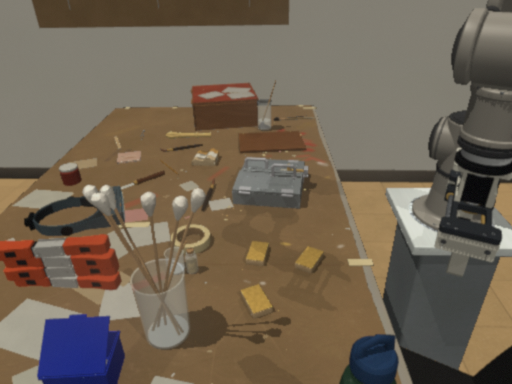

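The top view shows three gold blocks at about (151,200), (206,200) and (198,243). There is no stone. The cabinet is at about (325,211), with the tape at (224,140), the vial at (188,131) and the burnisher at (304,145).

```bash
cat >> h.py <<'E'
def gold(c,z=18,amin=60):
    hsv=cv2.cvtColor(c['color'],cv2.COLOR_RGB2HSV)
    m=cv2.inRange(hsv,(18,130,110),(32,255,255))
    cs,_=cv2.findContours(m,cv2.RETR_EXTERNAL,cv2.CHAIN_APPROX_NONE)
    out=[]
    for k in cs:
        if cv2.contourArea(k)<amin: continue
        P=np.array([ray(c,p[0],z)[:2] for p in k],np.float32)
        (x,y),(w,h),a=cv2.minAreaRect(P)
        if w>h: a+=90
        # a = direction of the short side (block x axis) in deg
        a=(a+90)%180-90
        out.append((round(x,1),round(y,1),round(min(w,h),1),round(max(w,h),1),round(a,1),cv2.boundingRect(k)))
    return out
E
python3 - <<'E'
from h import *
c=cap('top'); 
for g in gold(c): print(g)
im=c['color'][155:270,265:385,::-1]; cv2.imwrite('pics/cab.png',cv2.resize(im,None,fx=5,fy=5,interpolation=cv2.INTER_CUBIC))
E
```

```text
(426.4, 232.1, 44.5, 75.1, -27.7, (183, 231, 29, 24))
(556.4, 211.6, 44.8, 74.8, -8.2, (192, 190, 27, 18))
(551.5, 373.9, 44.6, 79.2, 27.7, (136, 188, 29, 24))
```

View pics/cab.png

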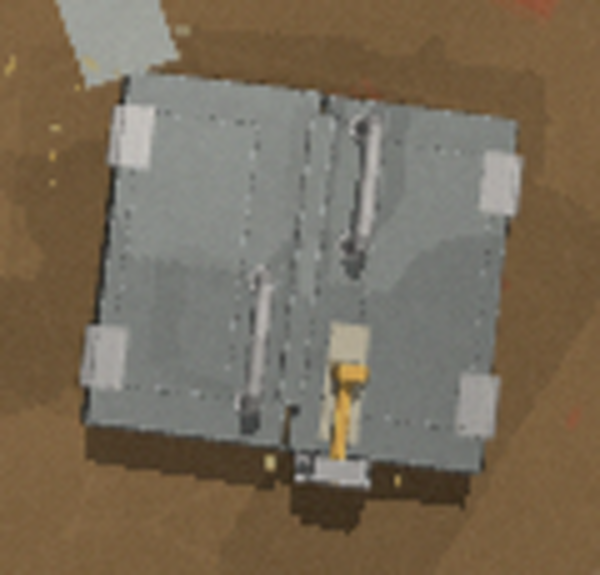

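The crop shows the cabinet yawed by about 6°. The active bar runs from (264,272) to (252,420), the passive bar from (370,120) to (354,265), and the tab is at (350,373).

```bash
python3 - <<'E'
from h import *
c=cap('top')
f=lambda x,y,z: ray(c,(265+(x-2)/5,155+(y-2)/5),z)
P=np.array([f(*p,54) for p in[(125,76),(517,120),(482,471),(85,425)]]); print(P)
print('sides',[np.linalg.norm(P[i]-P[i-1]).round(1) for i in range(4)])
C=P.mean(0); ex=(P[0]+P[1]-P[2]-P[3])[:2]; print('C',C,'yaw',np.degrees(np.arctan2(ex[1],ex[0])))
ey=(P[0]-P[1]+P[3]-P[2])[:2]; print('yaw2',np.degrees(np.arctan2(-ey[0],ey[1])))
th=np.arctan2(ex[1],ex[0]);R=np.array([[np.cos(th),np.sin(th)],[-np.sin(th),np.cos(th)]])
for n,p in dict(act0=(264,272,98),act1=(250,422,98),pas0=(370,118,98),pas1=(353,267,98),tab=(350,373,77)).items():
    X=f(*p); print(n,X,R@(X[:2]-C[:2]))
print('sofar',get_obs()['time'])
E
```

```text
[[ 643.7  -37.6   54. ]
 [ 622.1 -267.8   54. ]
 [ 417.7 -246.5   54. ]
 [ 440.1  -16.7   54. ]]
sides [np.float64(204.7), np.float64(231.2), np.float64(205.5), np.float64(230.9)]
C [ 530.9  -142.15   54.  ] yaw -5.905182878199319
yaw2 -5.4638428132366474
act0 [ 528.4 -112.9   98. ] [-5.49604736 28.83757901]
act1 [ 444.7 -105.5   98. ] [-89.51322515  27.58704448]
pas0 [ 616.4 -172.4   98. ] [ 88.15849159 -21.29302374]
pas1 [ 532.1 -162.9   98. ] [  3.32844441 -20.51643141]
tab [ 472.8 -165.4   77. ] [-55.39967471 -29.10409836]
sofar 0.2
```

```bash
cat >> h.py <<'E'
C0=np.array([531.,-140.5]); TH=np.radians(-5.7)
RC=np.array([[np.cos(TH),-np.sin(TH)],[np.sin(TH),np.cos(TH)]])
def cab(p): return RC.T@(np.array(p)[:2]-C0)
def wor(p): return C0+RC@np.array(p[:2],float)
def plan(xyz,yaw,o=None):
    "xyz world mm, yaw deg; prints spin, then shift in tool axes (after that spin), m"
    o=o or get_obs(); y0=np.degrees(o['tcp_rot'][2]); p=np.array(o['tool_pos'])
    sp=(y0-yaw+90)%180-90; yy=np.radians(y0-sp); d=np.array(xyz)-p
    X=np.array([np.cos(yy),np.sin(yy)]);Y=np.array([np.sin(yy),-np.cos(yy)])
    print('spin %.1f tx %.4f ty %.4f tz %.4f'%(sp,X@d[:2]/1e3,Y@d[:2]/1e3,-d[2]/1e3),'t=%.1f'%o['time'],'cab',cab(p).round(1),'z %.1f'%p[2],'F',np.round(o['contact_force'],1),'w %.1f'%o['grip_width'])
def plancab(c,yaw=174.3): plan([*wor(c),c[2]],yaw)
E
python3 -c "
from h import *
plancab((-38,26,150))"
python3 -m creep '[{"spin":-9.3},{"spin":-9.3},{"hand":0.28}]'
python3 -c "
from h import *
plancab((-38,26,150))"
```

```text
spin -18.6 tx -0.3367 ty -0.5583 tz 0.0903 t=0.2 cab [-374.7  584.3] z 240.3 F [ 0.3 -0.4  0.2] w 91.4
spin -18.6 tx -0.3367 ty -0.5583 tz 0.0903 t=0.2 cab [-374.7  584.3] z 240.3 F [ 0.3 -0.4  0.2] w 91.4invalid input at $[0]: expected keys hand, tx, ty, tz, spin
```

```bash

python3 -m creep '[{"hand":0.28,"tx":0,"ty":0,"tz":0,"spin":-9.3},{"hand":0.28,"tx":0,"ty":0,"tz":0,"spin":-9.3},{"hand":0.28,"tx":-0.03,"ty":-0.05,"tz":0,"spin":0},{"hand":0.28,"tx":-0.03,"ty":-0.05,"tz":0,"spin":0},{"hand":0.28,"tx":-0.03,"ty":-0.05,"tz":0,"spin":0}]'
python3 -c "
from h import *
plancab((-38,26,150))"
```

```text
time: 0.82
tool_pos: [291.3, 318.6, 240.6]
tcp_rot: [3.142, 0.0, 3.042]
contact_force: [0.9, 0.0, 0.2]
grip_width: 46.4
finger_force: 0.0
spin 0.0 tx -0.2461 ty -0.4070 tz 0.0906 t=0.8 cab [-284.1  433. ] z 240.6 F [0.9 0.  0.2] w 46.4
```

```bash

python3 -m creep '[{"hand":0.28,"tx":-0.03,"ty":-0.05,"tz":0.01,"spin":0},{"hand":0.28,"tx":-0.03,"ty":-0.05,"tz":0.01,"spin":0},{"hand":0.28,"tx":-0.03,"ty":-0.05,"tz":0.01,"spin":0},{"hand":0.28,"tx":-0.03,"ty":-0.05,"tz":0.01,"spin":0},{"hand":0.28,"tx":-0.03,"ty":-0.05,"tz":0.01,"spin":0}]' >/dev/null
python3 -m creep '[{"hand":0.28,"tx":-0.03,"ty":-0.05,"tz":0.01,"spin":0},{"hand":0.28,"tx":-0.03,"ty":-0.05,"tz":0.01,"spin":0},{"hand":0.28,"tx":-0.03,"ty":-0.05,"tz":0.01,"spin":0},{"hand":0.28,"tx":-0.006,"ty":-0.007,"tz":0.01,"spin":0},{"hand":0.28,"tx":0,"ty":0,"tz":0,"spin":0}]' 
python3 - <<'E'
from h import *
plancab((-38,26,89))
for n in('top','side'): 
    c=cap(n); X=[*wor((-40,26)),94]; u=proj(c,X); print(n,u)
    a,b=int(u[0])-50,int(u[1])-40
    cv2.imwrite(f'pics/a_{n}.png',cv2.resize(c['color'][b:b+80,a:a+100,::-1],None,fx=4,fy=4,interpolation=cv2.INTER_CUBIC))
i=[cv2.imread(f'pics/a_{n}.png') for n in('top','side')]; cv2.imwrite('pics/a.png',np.hstack(i))
E
```

```text
time: 2.08
tool_pos: [494.1, -109.1, 149.6]
tcp_rot: [3.14, -0.003, 3.04]
contact_force: [0.4, 0.8, -0.0]
grip_width: 25.6
finger_force: 0.0
spin -0.1 tx -0.0018 ty -0.0016 tz 0.0606 t=2.1 cab [-39.8  27.6] z 149.6 F [ 0.4  0.8 -0. ] w 25.6
top [316.3 221.4]
side [282.7 167.1]
```

View pics/a.png

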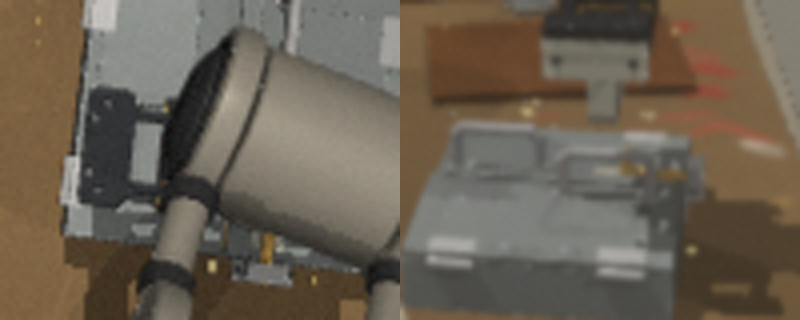

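The finger is above the near half of the active bar, so I'll descend and grip.

```bash

python3 -m creep '[{"hand":0.28,"tx":0,"ty":-0.001,"tz":0.02,"spin":0},{"hand":0.28,"tx":0,"ty":0,"tz":0.015,"spin":0},{"hand":0.28,"tx":0,"ty":0,"tz":0.01,"spin":0},{"hand":0.28,"tx":0,"ty":0,"tz":0.01,"spin":0},{"hand":0.28,"tx":0,"ty":0,"tz":0.005,"spin":0}]'
python3 -m creep '[{"hand":0,"tx":0,"ty":0,"tz":0,"spin":0},{"hand":0,"tx":0,"ty":0,"tz":0,"spin":0},{"hand":0,"tx":0,"ty":0,"tz":0,"spin":0}]'
python3 -c "
from h import *
plancab((-38,24,89))"
```

```text
time: 2.8
tool_pos: [494.8, -110.2, 90.2]
tcp_rot: [3.141, -0.0, 3.042]
contact_force: [0.4, 0.5, -0.3]
grip_width: 25.7
finger_force: 0.0
time: 3.18
tool_pos: [495.1, -110.3, 90.9]
tcp_rot: [3.141, 0.001, 3.041]
contact_force: [1.5, 1.4, -1.4]
grip_width: 8.8
finger_force: 30.0
spin -0.1 tx -0.0007 ty -0.0025 tz 0.0019 t=3.2 cab [-38.7  26.5] z 90.9 F [ 1.5  1.4 -1.4] w 8.8
```

```bash
python3 -c "
import numpy as np
p=np.radians(27.8+np.arange(0,97,6)); print(np.c_[np.diff(-102.9*np.cos(p)),-np.diff(102.9*np.sin(p))].round(1).tolist())"
```

```text
[[5.5, -9.3], [6.5, -8.6], [7.3, -7.9], [8.1, -7.1], [8.8, -6.2], [9.4, -5.3], [9.9, -4.2], [10.3, -3.2], [10.6, -2.1], [10.7, -1.0], [10.8, 0.2], [10.7, 1.3], [10.5, 2.4], [10.2, 3.5], [9.8, 4.5], [9.3, 5.5]]
```

```bash

python3 -m creep '[{"hand":0,"tx":0,"ty":0.0055,"tz":-0.0093,"spin":0},{"hand":0,"tx":0,"ty":0.0065,"tz":-0.0086,"spin":0},{"hand":0,"tx":0,"ty":0.0073,"tz":-0.0079,"spin":0},{"hand":0,"tx":0,"ty":0.0081,"tz":-0.0071,"spin":0}]'
python3 -c "
from h import *
plancab((-38,117.5,46))"
```

```text
time: 3.68
tool_pos: [498.1, -81.4, 122.6]
tcp_rot: [3.139, 0.0, 3.041]
contact_force: [10.7, 7.1, -21.3]
grip_width: 8.6
finger_force: 30.0
spin -0.1 tx -0.0006 ty 0.0619 tz 0.0766 t=3.7 cab [-38.6  55.6] z 122.6 F [ 10.7   7.1 -21.3] w 8.6
```

```bash

python3 -m creep '[{"hand":0,"tx":0,"ty":0.0088,"tz":-0.0062,"spin":0},{"hand":0,"tx":0,"ty":0.0094,"tz":-0.0053,"spin":0},{"hand":0,"tx":0,"ty":0.0099,"tz":-0.0042,"spin":0},{"hand":0,"tx":0,"ty":0.0103,"tz":-0.0032,"spin":0},{"hand":0,"tx":0,"ty":0.0106,"tz":-0.0021,"spin":0}]'
python3 -m creep '[{"hand":0,"tx":0,"ty":0.0107,"tz":-0.001,"spin":0},{"hand":0,"tx":0,"ty":0.0108,"tz":0.0002,"spin":0},{"hand":0,"tx":0,"ty":0.0107,"tz":0.0013,"spin":0}]'
python3 -c "
from h import *
plancab((-38,117.5,46))"
```

```text
time: 4.3
tool_pos: [502.4, -34.3, 144.6]
tcp_rot: [-3.141, -0.0, 3.041]
contact_force: [3.1, -3.9, -10.7]
grip_width: 9.0
finger_force: 30.0
time: 4.68
tool_pos: [506.0, -2.5, 144.2]
tcp_rot: [-3.14, 0.001, 3.042]
contact_force: [3.3, -7.6, -10.9]
grip_width: 9.0
finger_force: 30.0
spin -0.0 tx -0.0006 ty -0.0173 tz 0.0982 t=4.7 cab [-38.6 134.8] z 144.2 F [  3.3  -7.6 -10.9] w 9.0
```

```bash

python3 -m creep '[{"hand":0,"tx":0,"ty":0.0105,"tz":0.0024,"spin":0},{"hand":0,"tx":0,"ty":0.0102,"tz":0.0035,"spin":0},{"hand":0,"tx":0,"ty":0.0098,"tz":0.0045,"spin":0},{"hand":0,"tx":0,"ty":0.007,"tz":0.004,"spin":0},{"hand":0.4,"tx":0,"ty":0,"tz":0,"spin":0}]'
python3 -m creep '[{"hand":0.3,"tx":0,"ty":0,"tz":0,"spin":0},{"hand":0.3,"tx":0,"ty":0,"tz":-0.03,"spin":0},{"hand":0.3,"tx":0,"ty":0,"tz":-0.05,"spin":0},{"hand":0.3,"tx":0,"ty":0,"tz":-0.03,"spin":0},{"hand":0.3,"tx":0,"ty":0,"tz":0,"spin":0}]'
python3 - <<'E'
from h import *
plancab((-55,-29,150))
for n in('top','side'): 
    c=cap(n); X=[*wor((0,0)),70]; u=proj(c,X)
    a,b=int(u[0])-70,int(u[1])-80
    cv2.imwrite(f'pics/b_{n}.png',cv2.resize(c['color'][b:b+150,a:a+133,::-1],None,fx=3,fy=3,interpolation=cv2.INTER_CUBIC))
i=[cv2.imread(f'pics/b_{n}.png') for n in('top','side')]; cv2.imwrite('pics/b.png',np.hstack(i))
E
```

```text
time: 5.3
tool_pos: [509.7, 35.7, 130.2]
tcp_rot: [3.141, 0.001, 3.042]
contact_force: [-0.4, -0.4, 0.3]
grip_width: 14.8
finger_force: 0.0
time: 5.92
tool_pos: [510.6, 35.2, 242.8]
tcp_rot: [3.141, 0.006, 3.042]
contact_force: [-0.4, 0.1, 0.4]
grip_width: 27.6
finger_force: 0.0
spin -0.0 tx 0.0173 ty -0.2018 tz 0.0928 t=5.9 cab [-37.7 172.8] z 242.8 F [-0.4  0.1  0.4] w 27.6
```

View pics/b.png

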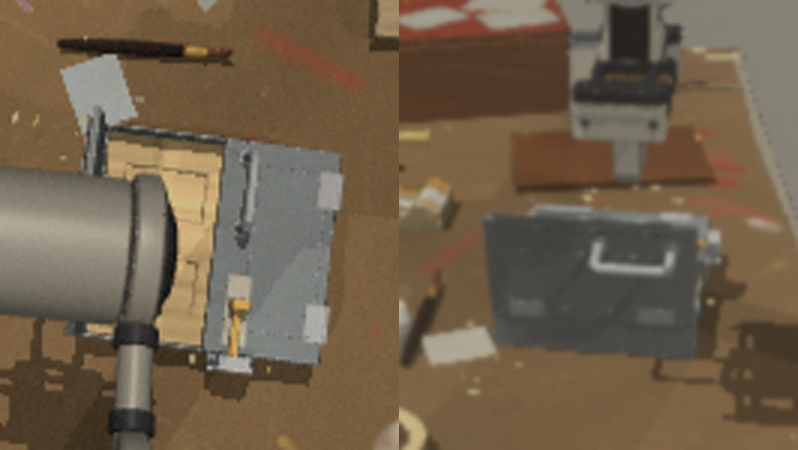

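The active leaf stands upright past its hinge and the passive leaf is still shut. Next I go to the bolt tab.

```bash

python3 -m creep '[{"hand":0.42,"tx":0.01,"ty":-0.05,"tz":0,"spin":0},{"hand":0.42,"tx":0.007,"ty":-0.05,"tz":0,"spin":0},{"hand":0.42,"tx":0,"ty":-0.05,"tz":0.02,"spin":0},{"hand":0.42,"tx":0,"ty":-0.05,"tz":0.035,"spin":0},{"hand":0.42,"tx":0,"ty":0,"tz":0.035,"spin":0}]'
python3 - <<'E'
from h import *
plan((472,-165,74),174.3)
c=cap('side'); u=proj(c,(472,-165,77)); print(u); a,b=int(u[0])-50,int(u[1])-50
cv2.imwrite('pics/c.png',cv2.resize(c['color'][b:b+80,a:a+100,::-1],None,fx=5,fy=5,interpolation=cv2.INTER_CUBIC))
E
```

```text
time: 6.65
tool_pos: [471.5, -165.1, 147.5]
tcp_rot: [3.141, -0.001, 3.037]
contact_force: [0.6, 0.6, -0.6]
grip_width: 38.5
finger_force: 0.0
spin -0.3 tx -0.0005 ty 0.0001 tz 0.0735 t=6.7 cab [-56.8 -30.4] z 147.5 F [ 0.6  0.6 -0.6] w 38.5
[289.3 164.5]
```

View pics/c.png

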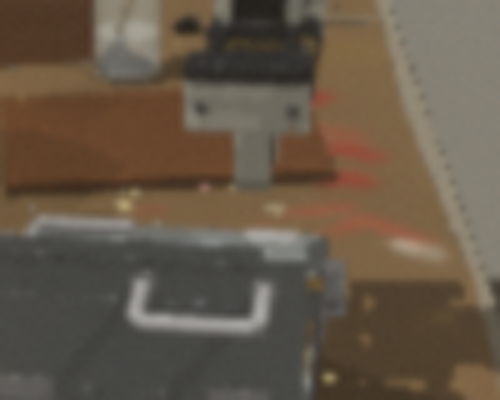

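The open leaf hides the tab from the side camera, so I'll descend on the top-view fix and watch the force.

```bash

python3 -m creep '[{"hand":0.42,"tx":0,"ty":0,"tz":0.03,"spin":0},{"hand":0.42,"tx":0,"ty":0,"tz":0.015,"spin":0},{"hand":0.42,"tx":0,"ty":0,"tz":0.012,"spin":0},{"hand":0.42,"tx":0,"ty":0,"tz":0.01,"spin":0},{"hand":0.42,"tx":0,"ty":0,"tz":0.005,"spin":0}]'
python3 -m creep '[{"hand":0,"tx":0,"ty":0,"tz":0.001,"spin":0},{"hand":0,"tx":0,"ty":0,"tz":0,"spin":0},{"hand":0,"tx":0,"ty":0,"tz":0,"spin":0}]'
python3 -c "
from h import *
plancab((-38,24,89))"
```

```text
time: 7.32
tool_pos: [472.7, -162.2, 77.5]
tcp_rot: [3.142, 0.0, 3.042]
contact_force: [-0.3, 0.7, 0.2]
grip_width: 38.6
finger_force: 0.0
time: 7.7
tool_pos: [473.1, -166.3, 77.1]
tcp_rot: [-3.135, 0.002, 3.043]
contact_force: [-2.1, -19.2, -6.5]
grip_width: 17.5
finger_force: 30.0
spin 0.0 tx -0.0171 ty 0.0554 tz -0.0119 t=7.7 cab [-55.1 -31.4] z 77.1 F [ -2.1 -19.2  -6.5] w 17.5
```

```bash

python3 -m creep '[{"hand":0,"tx":0,"ty":-0.004,"tz":0,"spin":0},{"hand":0,"tx":-0.005,"ty":0,"tz":0,"spin":0},{"hand":0,"tx":-0.005,"ty":0,"tz":0,"spin":0},{"hand":0,"tx":-0.005,"ty":0,"tz":0,"spin":0},{"hand":0,"tx":-0.005,"ty":0,"tz":0,"spin":0}]'
python3 -c "
from h import *
plancab((-38,24,89))"
```

```text
time: 8.32
tool_pos: [492.6, -168.8, 77.0]
tcp_rot: [-3.141, 0.0, 3.042]
contact_force: [-11.0, -3.9, 3.6]
grip_width: 17.6
finger_force: 30.0
spin -0.0 tx 0.0026 ty 0.0560 tz -0.0120 t=8.3 cab [-35.4 -32. ] z 77.0 F [-11.   -3.9   3.6] w 17.6
```

```bash

python3 -m creep '[{"hand":0,"tx":-0.002,"ty":0,"tz":0,"spin":0},{"hand":0,"tx":0,"ty":0,"tz":0,"spin":0}]'
python3 -m creep '[{"hand":0.4,"tx":0,"ty":0,"tz":0,"spin":0},{"hand":0.4,"tx":0,"ty":0,"tz":0,"spin":0},{"hand":0.4,"tx":0,"ty":0,"tz":-0.04,"spin":0},{"hand":0.3,"tx":0,"ty":0,"tz":-0.04,"spin":0},{"hand":0.3,"tx":0,"ty":0,"tz":0,"spin":0}]'
python3 -c "
from h import *
plan((576,-167.8,89),174.3)
print(cab((574,-167.6)))"
```

```text
time: 8.57
tool_pos: [492.5, -168.8, 76.9]
tcp_rot: [-3.141, -0.004, 3.042]
contact_force: [-9.9, -4.6, 7.4]
grip_width: 17.9
finger_force: 30.0
time: 9.2
tool_pos: [496.1, -168.9, 159.7]
tcp_rot: [-3.14, 0.007, 3.042]
contact_force: [-0.3, -0.3, 0.0]
grip_width: 28.1
finger_force: 0.0
spin -0.0 tx -0.0794 ty 0.0091 tz 0.0707 t=9.2 cab [-31.9 -31.8] z 159.7 F [-0.3 -0.3  0. ] w 28.1
[ 45.47895473 -22.69525671]
```

The bolt is at its stop after 20 mm of travel. Next is the passive bar.

```bash

python3 -m creep '[{"hand":0.32,"tx":-0.04,"ty":0.0045,"tz":0,"spin":0},{"hand":0.32,"tx":-0.039,"ty":0.0045,"tz":0.01,"spin":0},{"hand":0.32,"tx":0,"ty":0,"tz":0.02,"spin":0},{"hand":0.32,"tx":0,"ty":0,"tz":0.01,"spin":0},{"hand":0.32,"tx":0,"ty":0,"tz":0.01,"spin":0}]'
python3 -m creep '[{"hand":0.32,"tx":0,"ty":0,"tz":0.01,"spin":0},{"hand":0.32,"tx":0,"ty":0,"tz":0.01,"spin":0},{"hand":0,"tx":0,"ty":0,"tz":0,"spin":0},{"hand":0,"tx":0,"ty":0,"tz":0,"spin":0},{"hand":0,"tx":0,"ty":0,"tz":0,"spin":0}]'
python3 -c "
from h import *
plancab((-38,24,89))"
```

```text
time: 9.82
tool_pos: [573.2, -167.2, 105.8]
tcp_rot: [3.141, -0.001, 3.041]
contact_force: [0.3, -0.0, -0.4]
grip_width: 29.2
finger_force: 0.0
time: 10.45
tool_pos: [573.1, -171.7, 86.8]
tcp_rot: [-3.135, 0.0, 3.042]
contact_force: [-2.9, -17.5, -4.9]
grip_width: 9.0
finger_force: 30.0
spin -0.0 tx 0.0830 ty 0.0508 tz -0.0022 t=10.4 cab [ 45.  -26.8] z 86.8 F [ -2.9 -17.5  -4.9] w 9.0
```

```bash

python3 -m creep '[{"hand":0,"tx":0,"ty":-0.004,"tz":0,"spin":0},{"hand":0,"tx":0,"ty":-0.0055,"tz":-0.0093,"spin":0},{"hand":0,"tx":0,"ty":-0.0065,"tz":-0.0086,"spin":0},{"hand":0,"tx":0,"ty":-0.0073,"tz":-0.0079,"spin":0},{"hand":0,"tx":0,"ty":-0.0081,"tz":-0.0071,"spin":0}]'
python3 -c "
from h import *
plancab((45,-117.8,46))"
```

```text
time: 11.08
tool_pos: [570.2, -198.1, 120.4]
tcp_rot: [3.14, -0.001, 3.042]
contact_force: [0.6, 5.4, -4.8]
grip_width: 8.5
finger_force: 30.0
spin -0.0 tx -0.0003 ty -0.0644 tz 0.0744 t=11.1 cab [ 44.7 -53.4] z 120.4 F [ 0.6  5.4 -4.8] w 8.5
```

```bash

python3 -m creep '[{"hand":0,"tx":0,"ty":-0.0088,"tz":-0.0062,"spin":0},{"hand":0,"tx":0,"ty":-0.0094,"tz":-0.0053,"spin":0},{"hand":0,"tx":0,"ty":-0.0099,"tz":-0.0042,"spin":0},{"hand":0,"tx":0,"ty":-0.0103,"tz":-0.0032,"spin":0},{"hand":0,"tx":0,"ty":-0.0106,"tz":-0.0021,"spin":0}]'
python3 -m creep '[{"hand":0,"tx":0,"ty":-0.0107,"tz":-0.001,"spin":0},{"hand":0,"tx":0,"ty":-0.0108,"tz":0.0002,"spin":0},{"hand":0,"tx":0,"ty":-0.0107,"tz":0.0013,"spin":0}]'
python3 -m creep '[{"hand":0,"tx":0,"ty":-0.0105,"tz":0.0024,"spin":0},{"hand":0,"tx":0,"ty":-0.0102,"tz":0.0035,"spin":0},{"hand":0,"tx":0,"ty":-0.0098,"tz":0.0045,"spin":0},{"hand":0,"tx":0,"ty":-0.007,"tz":0.004,"spin":0},{"hand":0,"tx":0,"ty":0,"tz":0,"spin":0}]'
python3 -c "
from h import *
plancab((45,-117.8,46))"
```

```text
time: 11.7
tool_pos: [565.0, -246.4, 143.2]
tcp_rot: [3.14, -0.0, 3.042]
contact_force: [-4.0, 7.8, 7.0]
grip_width: 8.9
finger_force: 30.0
time: 12.08
tool_pos: [561.5, -279.4, 142.3]
tcp_rot: [3.141, -0.001, 3.042]
contact_force: [-4.8, 5.3, 6.3]
grip_width: 8.8
finger_force: 30.0
time: 12.7
tool_pos: [557.4, -317.9, 126.8]
tcp_rot: [-3.14, -0.001, 3.041]
contact_force: [-6.1, -0.5, 1.2]
grip_width: 9.0
finger_force: 30.0
spin -0.1 tx -0.0011 ty 0.0561 tz 0.0808 t=12.7 cab [  43.9 -173.9] z 126.8 F [-6.1 -0.5  1.2] w 9.0
```

```bash

python3 -m creep '[{"hand":0.3,"tx":0,"ty":0,"tz":0,"spin":0},{"hand":0.3,"tx":0,"ty":0,"tz":0,"spin":0},{"hand":0.3,"tx":0,"ty":0,"tz":-0.04,"spin":0},{"hand":0.3,"tx":0,"ty":0,"tz":-0.05,"spin":0},{"hand":0.3,"tx":0,"ty":0,"tz":-0.03,"spin":0}]'
python3 -m creep '[{"hand":0.75,"tx":0.01,"ty":0.06,"tz":0,"spin":0},{"hand":0.75,"tx":0.01,"ty":0.06,"tz":0,"spin":0},{"hand":0.75,"tx":0.01,"ty":0.06,"tz":0,"spin":0},{"hand":0.75,"tx":0.01,"ty":0.06,"tz":0,"spin":0},{"hand":0.75,"tx":0.01,"ty":0.06,"tz":0,"spin":0}]' >/dev/null
python3 -m creep '[{"hand":0.75,"tx":0.01,"ty":0.06,"tz":0,"spin":0},{"hand":0.75,"tx":0.01,"ty":0.06,"tz":0,"spin":0},{"hand":0.75,"tx":0.01,"ty":0.06,"tz":0,"spin":0},{"hand":0.75,"tx":0.01,"ty":0.06,"tz":0,"spin":0},{"hand":0.75,"tx":0,"ty":0,"tz":0,"spin":0}]'
python3 - <<'E'
from h import *
c=cap('top')
for g in gold(c): print(g)
u=proj(c,[*C0,50]); a,b=int(u[0])-66,int(u[1])-60
print(a,b); cv2.imwrite('pics/d.png',cv2.resize(c['color'][b:b+120,a:a+133,::-1],None,fx=5,fy=5,interpolation=cv2.INTER_CUBIC))
E
```

```text
time: 13.32
tool_pos: [559.5, -317.2, 249.2]
tcp_rot: [-3.139, 0.004, 3.042]
contact_force: [-1.0, 0.4, 0.6]
grip_width: 27.7
finger_force: 0.0
time: 14.58
tool_pos: [522.3, 233.7, 246.1]
tcp_rot: [3.14, 0.001, 3.048]
contact_force: [0.7, -0.1, -0.6]
grip_width: 69.1
finger_force: 0.0
258 149
```

View pics/d.png

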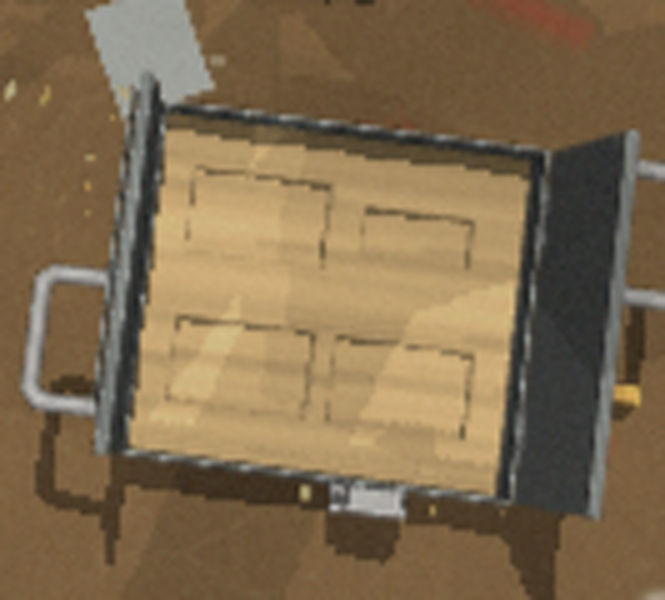

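Both leaves are open and the pockets are clear. Their far rims in the crop are p2 (193,170)-(330,187), p3 (365,209)-(473,223), p0 (178,318)-(314,335) and p1 (335,338)-(473,355).

```bash
python3 - <<'E'
from h import *
c=cap('top')
f=lambda x,y,z: ray(c,(258+(x-2)/5,149+(y-2)/5),z)[:2]
P=dict(p0=((178,318),(314,335),50),p1=((335,338),(473,355),50),p2=((193,170),(330,187),50),p3=((365,209),(473,223),28))
for n,(a,b,s) in P.items():
    A,B=f(*a,18),f(*b,18); d=A-B; print(n,cab((A+B)/2)-[s/2,0],np.linalg.norm(d).round(1),np.degrees(np.arctan2(-d[0],d[1])).round(1))
# cabinet wall inner corners at z=46
for q in((165,115),(540,160),(500,495),(128,450)): print(cab(f(*q,46)).round(1))
E
python3 -m creep '[{"hand":0.75,"tx":0.0625,"ty":0.02,"tz":0,"spin":0},{"hand":0.75,"tx":0.0625,"ty":0.02,"tz":0,"spin":0},{"hand":0.75,"tx":0.0625,"ty":0.02,"tz":0,"spin":0},{"hand":0.75,"tx":0,"ty":0,"tz":0,"spin":0}]'
python3 - <<'E'
from h import *
c=cap('top','e')
for g in gold(c): print(g)
E
```

```text
p0 [-43.9321777   45.19311504] 82.0 -6.1
p1 [-44.67119823 -50.10146166] 83.3 -6.0
p2 [45.69086096 45.39545326] 83.2 -6.0
p3 [ 45.37932855 -51.20564267] 65.5 -6.3
[ 98.2 109.5]
[  97.7 -113.3]
[-100.1 -108.6]
[-99.5 109.3]
time: 15.18
tool_pos: [348.6, 304.0, 246.5]
tcp_rot: [3.141, 0.0, 3.044]
contact_force: [0.9, 0.4, -0.3]
grip_width: 69.2
finger_force: 0.0
(425.8, 232.1, 45.1, 75.1, -27.8, (183, 231, 29, 25))
(556.5, 211.8, 44.9, 74.8, -8.4, (192, 190, 27, 18))
(549.9, 375.5, 45.6, 74.8, 26.1, (136, 189, 29, 24))
```

```bash
python3 - <<'E'
from h import *
from scipy.optimize import least_squares
A=[(495.1,-110.3,90.9),(498.1,-81.4,122.6),(502.4,-34.3,144.6),(506,-2.5,144.2)]
B=[(573.1,-171.7,86.8),(570.2,-198.1,120.4),(565,-246.4,143.2),(561.5,-279.4,142.3),(557.4,-317.9,126.8)]
for L in(A,B):
    q=np.array([[cab(p)[1],p[2]+5] for p in L])
    for free in(0,1):
        f=lambda v: np.hypot(q[:,0]-v[0],q[:,1]-v[1])-(v[2] if free else 102.9)
        s=least_squares(f,[np.sign(q[:,0].sum())*115,46,103.]); print(s.x.round(1),s.fun.round(1))
E
```

```text
[118.2  47.5 103. ] [ 0.8 -1.2  0.4  0.2]
[121.3  41.1 109.3] [ 0.2 -0.6  0.8 -0.4]
[-118.4   45.8  103. ] [-0.4 -0.1  0.8 -0.  -0.6]
[-117.6   48.7  100.4] [ 0.1 -0.3  0.4 -0.2  0. ]
```

```bash

python3 -m creep '[{"hand":0.75,"tx":0,"ty":0,"tz":0,"spin":10.4},{"hand":0.75,"tx":0,"ty":0,"tz":0,"spin":10.4},{"hand":0.75,"tx":0,"ty":0,"tz":0,"spin":10.4},{"hand":0.75,"tx":0,"ty":0,"tz":0,"spin":10.4},{"hand":0.75,"tx":0,"ty":0,"tz":0,"spin":10.4}]' >/dev/null
python3 -m creep '[{"hand":0.75,"tx":0,"ty":0,"tz":0,"spin":10.4},{"hand":0.75,"tx":0,"ty":0,"tz":0,"spin":10.4},{"hand":0.75,"tx":0,"ty":0,"tz":0,"spin":10.4},{"hand":0.75,"tx":0,"ty":0,"tz":0,"spin":9.6},{"hand":0.75,"tx":0,"ty":0,"tz":0,"spin":0}]'
python3 -c "
from h import *
plan((556.5,211.8,22),81.6)"
```

```text
time: 16.48
tool_pos: [352.8, 303.0, 245.8]
tcp_rot: [3.141, -0.0, 1.42]
contact_force: [0.1, -0.7, -0.4]
grip_width: 68.9
finger_force: 0.0
spin -0.2 tx -0.0604 ty 0.2148 tz 0.2238 t=16.5 cab [-221.4  423.6] z 245.8 F [ 0.1 -0.7 -0.4] w 68.9
```

```bash

python3 -m creep '[{"hand":0.75,"tx":-0.015,"ty":0.053,"tz":0.02,"spin":0},{"hand":0.75,"tx":-0.015,"ty":0.053,"tz":0.025,"spin":0},{"hand":0.75,"tx":-0.015,"ty":0.053,"tz":0.03,"spin":0},{"hand":0.75,"tx":-0.015,"ty":0.053,"tz":0.03,"spin":0},{"hand":0.75,"tx":0,"ty":0.002,"tz":0.04,"spin":0}]'
python3 -c "
from h import *
plan((556.5,211.8,22),81.6)"
```

```text
time: 17.1
tool_pos: [558.2, 209.8, 100.0]
tcp_rot: [3.137, -0.001, 1.421]
contact_force: [0.2, 0.0, 0.1]
grip_width: 69.0
finger_force: 0.0
spin -0.2 tx 0.0017 ty -0.0019 tz 0.0780 t=17.1 cab [ -7.8 351.3] z 100.0 F [0.2 0.  0.1] w 69.0
```

```bash

python3 -m creep '[{"hand":0.75,"tx":0.001,"ty":-0.001,"tz":0.04,"spin":0},{"hand":0.75,"tx":0,"ty":0,"tz":0.02,"spin":0},{"hand":0.75,"tx":0,"ty":0,"tz":0.012,"spin":0},{"hand":0.75,"tx":0,"ty":0,"tz":0.004,"spin":0},{"hand":0.75,"tx":0,"ty":0,"tz":0,"spin":0}]'
python3 -m creep '[{"hand":0,"tx":0,"ty":0,"tz":0,"spin":0},{"hand":0,"tx":0,"ty":0,"tz":0,"spin":0},{"hand":0,"tx":0,"ty":0,"tz":0,"spin":0},{"hand":0,"tx":0,"ty":0,"tz":0,"spin":0}]'
python3 -c "
from h import *
plan((556.5,211.8,22),81.6)"
```

```text
time: 17.73
tool_pos: [553.1, 214.2, 25.5]
tcp_rot: [3.141, -0.0, 1.422]
contact_force: [-0.4, -0.3, -0.4]
grip_width: 69.0
finger_force: 0.0
time: 18.23
tool_pos: [553.1, 214.5, 25.6]
tcp_rot: [3.14, -0.001, 1.422]
contact_force: [-0.2, 0.7, 2.9]
grip_width: 44.4
finger_force: 30.0
spin -0.1 tx -0.0022 ty 0.0038 tz 0.0036 t=18.2 cab [-13.3 355.4] z 25.6 F [-0.2  0.7  2.9] w 44.4
```

```bash

python3 -m creep '[{"hand":0.75,"tx":0,"ty":0,"tz":0,"spin":0},{"hand":0.75,"tx":-0.0022,"ty":0,"tz":0.0035,"spin":0},{"hand":0.75,"tx":0,"ty":0,"tz":0,"spin":0},{"hand":0,"tx":0,"ty":0,"tz":0,"spin":0},{"hand":0,"tx":0,"ty":0,"tz":0,"spin":0}]'
python3 -m creep '[{"hand":0,"tx":0,"ty":0,"tz":0,"spin":0},{"hand":0,"tx":0,"ty":0,"tz":0,"spin":0}]'
python3 -c "
from h import *
plan((556.5,211.8,22),81.6)"
python3 -m creep '[{"hand":0,"tx":0,"ty":0,"tz":-0.03,"spin":0},{"hand":0,"tx":0,"ty":0,"tz":-0.05,"spin":0},{"hand":0,"tx":0,"ty":0,"tz":-0.06,"spin":0},{"hand":0,"tx":0,"ty":0,"tz":-0.06,"spin":-2.4},{"hand":0,"tx":0,"ty":0,"tz":-0.01,"spin":0}]'
python3 -c "
from h import *
plancab((45.6,45.3,150),84)"

```

```text
time: 18.85
tool_pos: [552.2, 212.2, 21.4]
tcp_rot: [-3.142, -0.0, 1.422]
contact_force: [-0.1, 0.5, -0.2]
grip_width: 53.5
finger_force: 0.0
time: 19.1
tool_pos: [552.3, 212.2, 21.5]
tcp_rot: [3.141, -0.0, 1.422]
contact_force: [-1.1, 0.4, -0.3]
grip_width: 44.6
finger_force: 30.0
spin -0.1 tx 0.0002 ty 0.0042 tz -0.0005 t=19.1 cab [-13.9 353.1] z 21.5 F [-1.1  0.4 -0.3] w 44.6
time: 19.73
tool_pos: [554.0, 212.7, 236.6]
tcp_rot: [3.133, -0.003, 1.464]
contact_force: [0.7, 0.0, -0.0]
grip_width: 44.7
finger_force: 30.0
spin -0.1 tx -0.3081 ty 0.0594 tz 0.0866 t=19.7 cab [-12.2 353.7] z 236.6 F [ 0.7  0.  -0. ] w 44.7
```

```bash

python3 -m creep '[{"hand":0,"tx":-0.056,"ty":0.0119,"tz":0,"spin":0},{"hand":0,"tx":-0.056,"ty":0.0119,"tz":0,"spin":0},{"hand":0,"tx":-0.056,"ty":0.0119,"tz":0,"spin":0},{"hand":0,"tx":-0.056,"ty":0.0119,"tz":0,"spin":0},{"hand":0,"tx":-0.056,"ty":0.0119,"tz":0,"spin":0}]'
python3 -m creep '[{"hand":0,"tx":-0.027,"ty":0,"tz":0.02,"spin":0},{"hand":0,"tx":0,"ty":0,"tz":0.06,"spin":0},{"hand":0,"tx":0,"ty":0,"tz":0.05,"spin":0},{"hand":0,"tx":0,"ty":0,"tz":0.03,"spin":0},{"hand":0,"tx":0,"ty":0,"tz":0,"spin":0}]'
python3 -c "
from h import *
plancab((45.6,45.3,35),84)"

```

```text
time: 20.35
tool_pos: [581.0, -74.3, 230.3]
tcp_rot: [-3.14, -0.0, 1.463]
contact_force: [0.3, 0.4, 0.1]
grip_width: 44.7
finger_force: 30.0
time: 20.98
tool_pos: [576.3, -98.8, 68.3]
tcp_rot: [-3.135, -0.001, 1.463]
contact_force: [0.1, 0.5, 0.1]
grip_width: 44.5
finger_force: 30.0
spin -0.2 tx -0.0007 ty 0.0047 tz 0.0333 t=21.0 cab [40.9 46. ] z 68.3 F [0.1 0.5 0.1] w 44.5
```

```bash

python3 -m creep '[{"hand":0,"tx":-0.0005,"ty":0.0045,"tz":0.015,"spin":0},{"hand":0,"tx":0,"ty":0,"tz":0.01,"spin":0},{"hand":0,"tx":0,"ty":0,"tz":0,"spin":0}]'
python3 -c "
from h import *
plancab((45.6,45.3,35),84)"
python3 -m creep '[{"hand":0,"tx":0,"ty":0,"tz":0.004,"spin":0},{"hand":0,"tx":0,"ty":0,"tz":0.003,"spin":0},{"hand":0,"tx":0,"ty":0,"tz":0.002,"spin":0},{"hand":0,"tx":0,"ty":0,"tz":0,"spin":0}]'
python3 -c "
from h import *
plancab((45.6,45.3,35),84)"

```

```text
time: 21.35
tool_pos: [582.7, -100.2, 46.0]
tcp_rot: [-3.141, -0.0, 1.464]
contact_force: [0.1, -0.5, -0.7]
grip_width: 44.6
finger_force: 30.0
spin -0.1 tx 0.0001 ty -0.0019 tz 0.0110 t=21.4 cab [47.5 45.2] z 46.0 F [ 0.1 -0.5 -0.7] w 44.6
time: 21.85
tool_pos: [582.9, -100.4, 37.3]
tcp_rot: [-3.141, -0.0, 1.464]
contact_force: [-0.3, 0.3, -0.6]
grip_width: 44.6
finger_force: 30.0
spin -0.1 tx 0.0002 ty -0.0021 tz 0.0023 t=21.9 cab [47.7 45.1] z 37.3 F [-0.3  0.3 -0.6] w 44.6
```

```bash

python3 -m creep '[{"hand":0,"tx":0,"ty":-0.001,"tz":0.002,"spin":0},{"hand":0,"tx":0,"ty":0,"tz":0.001,"spin":0},{"hand":0,"tx":0,"ty":0,"tz":0,"spin":0}]'
python3 -m creep '[{"hand":0.62,"tx":0,"ty":0,"tz":0,"spin":0},{"hand":0.62,"tx":0,"ty":0,"tz":0,"spin":0},{"hand":0.62,"tx":0,"ty":0,"tz":-0.05,"spin":0},{"hand":0.7,"tx":0,"ty":0,"tz":-0.06,"spin":0},{"hand":0.75,"tx":0,"ty":0,"tz":-0.06,"spin":0}]'
python3 -m creep '[{"hand":0.75,"tx":0.06,"ty":-0.03,"tz":-0.03,"spin":0},{"hand":0.75,"tx":0.06,"ty":-0.03,"tz":0,"spin":0},{"hand":0.75,"tx":0.06,"ty":-0.03,"tz":0,"spin":0},{"hand":0.75,"tx":0.06,"ty":-0.03,"tz":0,"spin":0},{"hand":0.75,"tx":0.06,"ty":-0.03,"tz":0,"spin":0}]'
python3 - <<'E'
from h import *
c=cap('top')
for g in gold(c,18): print(g)
for g in gold(c,31): print(g, cab(g[:2]).round(1))
plan((425.8,232.1,22),62.2)
E
```

```text
time: 22.22
tool_pos: [582.1, -100.3, 34.5]
tcp_rot: [3.141, -0.0, 1.464]
contact_force: [0.4, 0.3, 0.3]
grip_width: 44.9
finger_force: 30.0
time: 22.85
tool_pos: [581.7, -100.2, 206.1]
tcp_rot: [-3.141, -0.0, 1.464]
contact_force: [0.9, -0.3, 0.0]
grip_width: 67.7
finger_force: 0.0
time: 23.48
tool_pos: [473.8, 189.1, 230.2]
tcp_rot: [3.141, -0.0, 1.463]
contact_force: [0.0, -0.7, 0.0]
grip_width: 68.6
finger_force: 0.0
(549.9, 375.5, 45.7, 74.7, 26.2, (136, 189, 29, 23))
(580.7, -101.6, 45.3, 75.0, -6.6, (297, 184, 26, 18))
(549.1, 372.3, 45.3, 73.9, 26.3, (136, 189, 29, 23)) [-32.9 512.1]
(579.6, -99.9, 44.8, 74.2, -6.7, (297, 184, 26, 18)) [44.3 45.2]
spin 21.9 tx 0.0116 ty -0.0567 tz 0.2082 t=23.5 cab [-93.5 328.3] z 230.2 F [-4.2  4.4 -0.3] w 69.1
```

The first block is seated in p2, measured at (44.3, 45.2) in the cabinet frame. On to the second block.

```bash

python3 -m creep '[{"hand":0.75,"tx":0,"ty":0,"tz":0,"spin":10.4},{"hand":0.75,"tx":0,"ty":0,"tz":0,"spin":10.4},{"hand":0.75,"tx":0,"ty":0,"tz":0,"spin":1.0},{"hand":0.75,"tx":0.006,"ty":-0.03,"tz":0.05,"spin":0},{"hand":0.75,"tx":0.006,"ty":-0.026,"tz":0.05,"spin":0}]'
python3 -m creep '[{"hand":0.75,"tx":0,"ty":0,"tz":0.02,"spin":0},{"hand":0.75,"tx":0,"ty":0,"tz":0,"spin":0}]' >/dev/null
python3 - <<'E'
from h import *
plan((425.8,232.1,22),62.2)
c=cap('side'); u=proj(c,(425,232,18)); print(u); a,b=int(u[0])-60,int(u[1])-60
cv2.imwrite('pics/f.png',cv2.resize(c['color'][b:b+100,a:a+120,::-1],None,fx=4,fy=4,interpolation=cv2.INTER_CUBIC))
E
```

```text
time: 24.15
tool_pos: [430.9, 224.4, 129.3]
tcp_rot: [3.14, -0.002, 1.086]
contact_force: [0.4, 0.5, -0.6]
grip_width: 68.5
finger_force: 0.0
spin 0.0 tx 0.0052 ty -0.0076 tz 0.0868 t=24.4 cab [-136.6  352.6] z 108.8 F [1.  0.4 0.3] w 68.6
[310.3 256. ]
```

View pics/f.png

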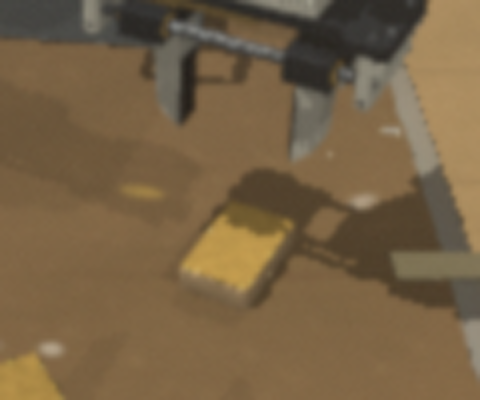

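The second block is where I expected it, at crop (240,245). I'll descend.

```bash

python3 -m creep '[{"hand":0.75,"tx":0.005,"ty":-0.0076,"tz":0.04,"spin":0},{"hand":0.75,"tx":0,"ty":0,"tz":0.03,"spin":0},{"hand":0.75,"tx":0,"ty":0,"tz":0.012,"spin":0},{"hand":0.75,"tx":0,"ty":0,"tz":0.005,"spin":0},{"hand":0.75,"tx":0,"ty":0,"tz":0,"spin":0}]'
python3 -c "
from h import *
plan((425.8,232.1,22),62.2)"
```

```text
time: 25.08
tool_pos: [427.4, 232.4, 23.8]
tcp_rot: [3.141, -0.001, 1.083]
contact_force: [-0.3, -0.1, 1.1]
grip_width: 69.1
finger_force: 0.0
spin -0.1 tx -0.0010 ty -0.0013 tz 0.0018 t=25.1 cab [-140.1  360.8] z 23.8 F [-0.3 -0.1  1.1] w 69.1
```

```bash

python3 -m creep '[{"hand":0,"tx":-0.001,"ty":-0.001,"tz":0.002,"spin":0},{"hand":0,"tx":0,"ty":0,"tz":0,"spin":0},{"hand":0,"tx":0,"ty":0,"tz":0,"spin":0},{"hand":0,"tx":0,"ty":0,"tz":0,"spin":0}]'
python3 -m creep '[{"hand":0,"tx":0,"ty":0,"tz":-0.04,"spin":0},{"hand":0,"tx":0,"ty":0,"tz":-0.06,"spin":-5},{"hand":0,"tx":0,"ty":0,"tz":-0.06,"spin":-9},{"hand":0,"tx":0,"ty":0,"tz":-0.05,"spin":-8},{"hand":0,"tx":0,"ty":0,"tz":0,"spin":0}]'
python3 -c "
from h import *
plancab((-44.5,45.3,150),84)"

```

```text
time: 25.58
tool_pos: [425.5, 231.9, 21.3]
tcp_rot: [3.141, -0.001, 1.083]
contact_force: [-0.8, -0.6, 3.0]
grip_width: 44.8
finger_force: 30.0
time: 26.2
tool_pos: [427.0, 232.6, 234.8]
tcp_rot: [3.134, -0.004, 1.468]
contact_force: [-0.0, 0.4, -0.9]
grip_width: 44.8
finger_force: 30.0
spin 0.1 tx -0.3151 ty 0.0977 tz 0.0848 t=26.2 cab [-140.6  360.9] z 234.8 F [-0.   0.4 -0.9] w 44.8
```

```bash

python3 -m creep '[{"hand":0,"tx":-0.056,"ty":0.018,"tz":0,"spin":0},{"hand":0,"tx":-0.056,"ty":0.018,"tz":0,"spin":0},{"hand":0,"tx":-0.056,"ty":0.018,"tz":0,"spin":0},{"hand":0,"tx":-0.056,"ty":0.018,"tz":0,"spin":0},{"hand":0,"tx":-0.056,"ty":0.018,"tz":0,"spin":0}]'
python3 -m creep '[{"hand":0,"tx":-0.034,"ty":0.006,"tz":0.02,"spin":0},{"hand":0,"tx":0,"ty":0,"tz":0.06,"spin":0},{"hand":0,"tx":0,"ty":0,"tz":0.05,"spin":0},{"hand":0,"tx":0,"ty":0,"tz":0.03,"spin":0},{"hand":0,"tx":0,"ty":0,"tz":0,"spin":0}]'
python3 -c "
from h import *
plancab((-44.5,45.3,44),84)"

```

```text
time: 26.82
tool_pos: [485.3, -57.7, 229.5]
tcp_rot: [-3.139, -0.001, 1.466]
contact_force: [1.1, 0.7, -0.2]
grip_width: 44.5
finger_force: 30.0
time: 27.45
tool_pos: [485.8, -89.6, 68.0]
tcp_rot: [-3.134, -0.002, 1.466]
contact_force: [1.0, 0.8, -0.2]
grip_width: 44.6
finger_force: 30.0
spin 0.0 tx -0.0008 ty 0.0055 tz 0.0240 t=27.4 cab [-50.   46.2] z 68.0 F [ 1.   0.8 -0.2] w 44.6
```

```bash

python3 -m creep '[{"hand":0,"tx":-0.0005,"ty":0.0045,"tz":0.015,"spin":0},{"hand":0,"tx":0,"ty":0,"tz":0.008,"spin":0},{"hand":0,"tx":0,"ty":0,"tz":0,"spin":0}]'
python3 -c "
from h import *
plancab((-44.5,45.3,35),84)"

```

```text
time: 27.82
tool_pos: [492.6, -91.3, 47.8]
tcp_rot: [-3.141, -0.0, 1.467]
contact_force: [0.5, -0.4, -0.2]
grip_width: 44.7
finger_force: 30.0
spin 0.1 tx 0.0001 ty -0.0014 tz 0.0128 t=27.8 cab [-43.1  45.2] z 47.8 F [ 0.5 -0.4 -0.2] w 44.7
```

```bash

python3 -m creep '[{"hand":0,"tx":0,"ty":-0.001,"tz":0.005,"spin":0},{"hand":0,"tx":0,"ty":0,"tz":0.003,"spin":0},{"hand":0,"tx":0,"ty":0,"tz":0.003,"spin":0},{"hand":0,"tx":0,"ty":0,"tz":0.002,"spin":0},{"hand":0,"tx":0,"ty":0,"tz":0,"spin":0}]'
python3 -c "
from h import *
plancab((-44.5,45.3,35),84)"

```

```text
time: 28.45
tool_pos: [492.3, -91.5, 37.5]
tcp_rot: [3.139, 0.001, 1.468]
contact_force: [-5.4, 0.5, 23.8]
grip_width: 45.0
finger_force: 30.6
spin 0.1 tx 0.0003 ty -0.0011 tz 0.0025 t=28.4 cab [-43.4  45. ] z 37.5 F [-5.4  0.5 23.8] w 45.0
```

```bash

python3 -m creep '[{"hand":0,"tx":0,"ty":-0.0015,"tz":-0.001,"spin":0},{"hand":0,"tx":0,"ty":-0.001,"tz":0,"spin":0},{"hand":0,"tx":0,"ty":0,"tz":0,"spin":0}]'
python3 -c "
from h import *
plancab((-44.5,45.3,35),84)"

```

```text
time: 28.82
tool_pos: [492.0, -91.5, 37.9]
tcp_rot: [3.134, 0.001, 1.467]
contact_force: [3.4, 2.6, 10.0]
grip_width: 45.3
finger_force: 30.1
spin 0.0 tx 0.0004 ty -0.0008 tz 0.0029 t=28.8 cab [-43.7  44.9] z 37.9 F [ 3.4  2.6 10. ] w 45.3
```

```bash

python3 -m creep '[{"hand":0,"tx":0.001,"ty":0,"tz":0,"spin":0},{"hand":0,"tx":0.0015,"ty":-0.0005,"tz":0.001,"spin":0},{"hand":0,"tx":0,"ty":0,"tz":0,"spin":0}]'
python3 -c "
from h import *
plancab((-44.5,45.3,35),84)"
python3 -m creep '[{"hand":0,"tx":-0.003,"ty":0,"tz":0,"spin":0},{"hand":0,"tx":-0.002,"ty":0,"tz":0,"spin":0},{"hand":0,"tx":0,"ty":0,"tz":0,"spin":0}]'
python3 -c "
from h import *
plancab((-44.5,45.3,35),84)"

```

```text
time: 29.2
tool_pos: [492.1, -91.1, 37.8]
tcp_rot: [3.133, 0.004, 1.468]
contact_force: [-0.1, -9.5, 17.2]
grip_width: 45.1
finger_force: 30.4
spin 0.1 tx -0.0000 ty -0.0009 tz 0.0028 t=29.2 cab [-43.6  45.3] z 37.8 F [-0.1 -9.5 17.2] w 45.1
time: 29.58
tool_pos: [491.5, -93.0, 37.8]
tcp_rot: [3.134, -0.0, 1.466]
contact_force: [2.7, 7.5, 19.8]
grip_width: 44.4
finger_force: 30.4
spin 0.0 tx 0.0020 ty -0.0005 tz 0.0028 t=29.6 cab [-44.   43.3] z 37.8 F [ 2.7  7.5 19.8] w 44.4
```

```bash

python3 -m creep '[{"hand":0,"tx":0.003,"ty":0.001,"tz":-0.004,"spin":0},{"hand":0.62,"tx":0,"ty":0,"tz":0,"spin":0},{"hand":0.62,"tx":0,"ty":0,"tz":0,"spin":0},{"hand":0.62,"tx":0,"ty":0,"tz":-0.05,"spin":0},{"hand":0.7,"tx":0,"ty":0,"tz":-0.06,"spin":0}]'
python3 -m creep '[{"hand":0.75,"tx":0.02,"ty":0,"tz":-0.06,"spin":0},{"hand":0.75,"tx":0.06,"ty":0,"tz":-0.03,"spin":0},{"hand":0.75,"tx":0.06,"ty":0,"tz":0,"spin":0},{"hand":0.75,"tx":0.06,"ty":0,"tz":0,"spin":0},{"hand":0.75,"tx":0.05,"ty":0,"tz":0,"spin":0}]'
python3 - <<'E'
from h import *
c=cap('top')
for g in gold(c,18): print(g)
for g in gold(c,31): print(g, cab(g[:2]).round(1))
a,b=258,149
cv2.imwrite('pics/g.png',cv2.resize(c['color'][b:b+110,a:a+133,::-1],None,fx=6,fy=5.4,interpolation=cv2.INTER_CUBIC))
E
```

```text
time: 30.2
tool_pos: [488.7, -90.4, 148.8]
tcp_rot: [-3.138, -0.001, 1.467]
contact_force: [2.1, -0.2, 0.5]
grip_width: 62.2
finger_force: 0.0
time: 30.82
tool_pos: [514.9, 155.7, 235.8]
tcp_rot: [-3.141, 0.0, 1.468]
contact_force: [0.6, -0.2, 0.3]
grip_width: 69.2
finger_force: 0.0
(489.6, -90.8, 44.4, 75.2, -5.9, (293, 215, 26, 17))
(549.8, 375.6, 45.6, 74.6, 25.9, (136, 189, 26, 24))
(580.9, -101.7, 44.9, 74.9, -6.2, (297, 184, 26, 18))
(489.5, -89.1, 43.9, 74.5, -6.0, (293, 215, 26, 17)) [-46.4  47. ]
(549.0, 372.4, 45.3, 73.7, 25.8, (136, 189, 26, 24)) [-33.  512.2]
(579.8, -100.0, 44.5, 74.0, -6.0, (297, 184, 26, 18)) [44.5 45.1]
```

View pics/g.png

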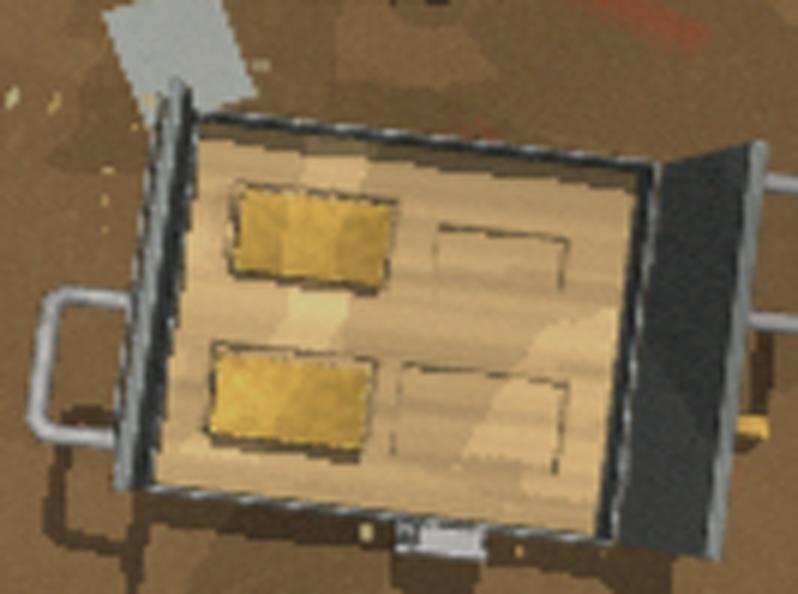

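The second block looks to be in its pocket with dark gaps round it, but it sits about 2-3 mm towards near-left. I'll press its near-left corner with closed fingers to confirm the height.

```bash

python3 -c "
from h import *
plancab((-50,60,60),84)"
python3 -m creep '[{"hand":0,"tx":-0.05,"ty":-0.01,"tz":0,"spin":0},{"hand":0,"tx":-0.06,"ty":0,"tz":0,"spin":0},{"hand":0,"tx":-0.06,"ty":0,"tz":0,"spin":0},{"hand":0,"tx":-0.05,"ty":0,"tz":0.03,"spin":0},{"hand":0,"tx":0,"ty":0,"tz":0.05,"spin":0}]'
python3 -c "
from h import *
plancab((-50,60,60),84)"
```

```text
spin 0.2 tx -0.2382 ty -0.0028 tz 0.1757 t=30.9 cab [-46.  298.2] z 235.7 F [-1.3  4.7 -0.3] w 68.9
time: 31.5
tool_pos: [483.0, -67.9, 156.3]
tcp_rot: [3.138, 0.001, 1.462]
contact_force: [0.0, 0.4, -0.3]
grip_width: 23.4
finger_force: 0.0
spin -0.2 tx -0.0074 ty 0.0050 tz 0.0963 t=31.5 cab [-54.9  67.5] z 156.3 F [ 0.   0.4 -0.3] w 23.4
```

```bash

python3 -m creep '[{"hand":0,"tx":-0.007,"ty":0.004,"tz":0.05,"spin":0},{"hand":0,"tx":0,"ty":0,"tz":0.04,"spin":0},{"hand":0,"tx":0,"ty":0,"tz":0.012,"spin":0},{"hand":0,"tx":0,"ty":0,"tz":0.005,"spin":0},{"hand":0,"tx":0,"ty":0,"tz":0,"spin":0}]'
python3 -m creep '[{"hand":0,"tx":0,"ty":0,"tz":0.002,"spin":0},{"hand":0,"tx":0,"ty":0,"tz":0.0015,"spin":0},{"hand":0,"tx":0,"ty":0,"tz":0,"spin":0}]'
python3 -c "
from h import *
plancab((-50,60,60),84)"
```

```text
time: 32.12
tool_pos: [486.3, -71.5, 50.5]
tcp_rot: [3.14, 0.0, 1.467]
contact_force: [-1.4, -0.3, -0.0]
grip_width: 0.3
finger_force: 0.0
time: 32.5
tool_pos: [487.0, -71.6, 49.2]
tcp_rot: [3.137, 0.001, 1.468]
contact_force: [-6.2, 2.0, 26.5]
grip_width: 0.7
finger_force: 12.7
spin 0.1 tx -0.0042 ty 0.0007 tz -0.0108 t=32.5 cab [-50.7  64.2] z 49.2 F [-6.2  2.  26.5] w 0.7
```

The corner is at about 35 mm, which means the near-left edge rests on the rim. Comparing the two releases with the camera gives a camera bias of about -2.5 mm in x. I'll regrip and aim at robot-frame x of about -41.7.

```bash

python3 -m creep '[{"hand":0,"tx":0,"ty":0,"tz":-0.03,"spin":0},{"hand":0.62,"tx":-0.015,"ty":0.004,"tz":0,"spin":0},{"hand":0.62,"tx":-0.003,"ty":0.001,"tz":0,"spin":0},{"hand":0.62,"tx":0,"ty":0,"tz":0,"spin":0},{"hand":0.62,"tx":0,"ty":0,"tz":0,"spin":0}]'
python3 -c "
from h import *
plancab((-44,46,37),84)"
```

```text
time: 33.12
tool_pos: [488.4, -89.6, 75.0]
tcp_rot: [-3.14, -0.001, 1.467]
contact_force: [0.6, 0.1, 0.1]
grip_width: 35.8
finger_force: 0.0
spin 0.0 tx -0.0004 ty 0.0035 tz 0.0380 t=33.1 cab [-47.5  46.4] z 75.0 F [0.6 0.1 0.1] w 35.8
```

```bash

python3 -m creep '[{"hand":0.62,"tx":0,"ty":0.003,"tz":0,"spin":0},{"hand":0.62,"tx":0,"ty":0,"tz":0,"spin":0},{"hand":0.62,"tx":0,"ty":0,"tz":0.015,"spin":0},{"hand":0.62,"tx":0,"ty":0,"tz":0.015,"spin":0},{"hand":0.62,"tx":0,"ty":0,"tz":0.004,"spin":0}]'
python3 -m creep '[{"hand":0,"tx":0,"ty":0,"tz":0,"spin":0},{"hand":0,"tx":0,"ty":0,"tz":0,"spin":0},{"hand":0,"tx":0,"ty":0,"tz":0,"spin":0}]'
python3 -c "
from h import *
plancab((-41.7,46,37),84)"
```

```text
time: 33.75
tool_pos: [490.8, -89.7, 40.0]
tcp_rot: [-3.139, -0.001, 1.467]
contact_force: [-0.4, 0.1, 0.3]
grip_width: 56.8
finger_force: 0.0
time: 34.12
tool_pos: [492.0, -90.1, 42.0]
tcp_rot: [3.141, 0.0, 1.467]
contact_force: [-0.2, -0.5, 0.2]
grip_width: 45.0
finger_force: 29.8
spin 0.1 tx -0.0002 ty 0.0021 tz 0.0050 t=34.1 cab [-43.8  46.2] z 42.0 F [-0.2 -0.5  0.2] w 45.0
```

```bash

python3 -m creep '[{"hand":0,"tx":0,"ty":0,"tz":-0.003,"spin":0},{"hand":0,"tx":-0.0005,"ty":0.0022,"tz":0,"spin":0},{"hand":0,"tx":0,"ty":0,"tz":0.002,"spin":0},{"hand":0,"tx":0,"ty":0,"tz":0.002,"spin":0},{"hand":0,"tx":0,"ty":0,"tz":0.002,"spin":0}]'
python3 -c "
from h import *
plancab((-41.7,46,37),84)"
python3 -m creep '[{"hand":0,"tx":0,"ty":0,"tz":0.002,"spin":0},{"hand":0,"tx":0,"ty":0,"tz":0,"spin":0}]'
python3 -c "
from h import *
plancab((-41.7,46,37),84)"
```

```text
time: 34.75
tool_pos: [493.9, -90.8, 40.3]
tcp_rot: [3.141, 0.0, 1.467]
contact_force: [-8.1, 1.9, 21.5]
grip_width: 44.2
finger_force: 30.1
spin 0.1 tx 0.0003 ty 0.0001 tz 0.0033 t=34.8 cab [-41.8  45.7] z 40.3 F [-8.1  1.9 21.5] w 44.2
time: 35.0
tool_pos: [493.4, -90.7, 38.1]
tcp_rot: [-3.141, 0.0, 1.467]
contact_force: [-7.7, 0.7, 19.3]
grip_width: 44.5
finger_force: 30.0
spin 0.1 tx 0.0002 ty 0.0006 tz 0.0011 t=35.0 cab [-42.3  45.8] z 38.1 F [-7.7  0.7 19.3] w 44.5
```

```bash

python3 -m creep '[{"hand":0.58,"tx":0,"ty":0,"tz":-0.002,"spin":0},{"hand":0.58,"tx":0,"ty":0,"tz":0,"spin":0},{"hand":0.58,"tx":0,"ty":0,"tz":-0.04,"spin":0},{"hand":0,"tx":0,"ty":0,"tz":-0.02,"spin":0},{"hand":0,"tx":0,"ty":0,"tz":0,"spin":0}]' >/dev/null
python3 -m creep '[{"hand":0,"tx":0,"ty":0.045,"tz":0,"spin":0},{"hand":0,"tx":0,"ty":0.045,"tz":0,"spin":0},{"hand":0,"tx":0,"ty":0,"tz":0.03,"spin":0},{"hand":0,"tx":0,"ty":0,"tz":0.017,"spin":0},{"hand":0,"tx":0,"ty":0,"tz":0,"spin":0}]'
python3 -m creep '[{"hand":0,"tx":0,"ty":0,"tz":0.002,"spin":0},{"hand":0,"tx":0,"ty":0,"tz":0.002,"spin":0},{"hand":0,"tx":0,"ty":0,"tz":0,"spin":0}]'
python3 -c "
from h import *
plancab((-41.7,46,37),84)"
```

```text
time: 36.25
tool_pos: [581.6, -99.6, 49.4]
tcp_rot: [-3.137, -0.001, 1.467]
contact_force: [0.2, -0.0, 0.6]
grip_width: 0.6
finger_force: 0.0
time: 36.62
tool_pos: [583.6, -100.2, 48.2]
tcp_rot: [3.141, 0.0, 1.467]
contact_force: [0.3, 0.1, 0.1]
grip_width: 0.4
finger_force: 0.0
spin 0.1 tx 0.0002 ty -0.0901 tz 0.0112 t=36.6 cab [48.4 45.3] z 48.2 F [0.3 0.1 0.1] w 0.4
```

```bash

python3 -m creep '[{"hand":0,"tx":0,"ty":0,"tz":0.003,"spin":0},{"hand":0,"tx":0,"ty":0,"tz":0,"spin":0}]'
python3 -m creep '[{"hand":0,"tx":0,"ty":0,"tz":0.002,"spin":0},{"hand":0,"tx":0,"ty":0,"tz":0,"spin":0}]'
python3 -m creep '[{"hand":0,"tx":0,"ty":0,"tz":0.002,"spin":0},{"hand":0,"tx":0,"ty":0,"tz":0,"spin":0}]'
```

```text
time: 36.88
tool_pos: [583.8, -100.2, 45.4]
tcp_rot: [3.14, 0.0, 1.467]
contact_force: [-0.7, -0.4, 4.5]
grip_width: 0.7
finger_force: 2.2
time: 37.12
tool_pos: [583.9, -100.2, 45.3]
tcp_rot: [3.14, 0.0, 1.467]
contact_force: [-5.6, 0.9, 18.1]
grip_width: 0.6
finger_force: 9.6
time: 37.38
tool_pos: [583.9, -100.3, 45.2]
tcp_rot: [3.139, 0.001, 1.467]
contact_force: [-11.5, 2.2, 34.1]
grip_width: 0.9
finger_force: 16.6
```

```bash

python3 -m creep '[{"hand":0,"tx":0,"ty":0,"tz":-0.024,"spin":0},{"hand":0,"tx":0.012,"ty":-0.045,"tz":0,"spin":0},{"hand":0,"tx":0.012,"ty":-0.045,"tz":0,"spin":0},{"hand":0,"tx":0,"ty":0,"tz":0.012,"spin":0},{"hand":0,"tx":0,"ty":0,"tz":0,"spin":0}]'
python3 -c "
from h import *
plancab((-41.7,68,46),84)"
python3 -m creep '[{"hand":0,"tx":0,"ty":0,"tz":0.004,"spin":0},{"hand":0,"tx":0,"ty":0,"tz":0,"spin":0}]'
python3 -m creep '[{"hand":0,"tx":0,"ty":0,"tz":0.003,"spin":0},{"hand":0,"tx":0,"ty":0,"tz":0,"spin":0}]'
```

```text
time: 38.0
tool_pos: [496.9, -67.1, 52.3]
tcp_rot: [3.141, -0.0, 1.467]
contact_force: [-0.0, -0.3, -0.5]
grip_width: 0.3
finger_force: 0.0
spin 0.1 tx -0.0016 ty -0.0005 tz 0.0063 t=38.0 cab [-41.2  69.6] z 52.3 F [-0.  -0.3 -0.5] w 0.3
time: 38.25
tool_pos: [497.0, -67.2, 48.3]
tcp_rot: [3.142, -0.0, 1.467]
contact_force: [0.2, -0.3, -0.2]
grip_width: 0.2
finger_force: 0.0
time: 38.5
tool_pos: [496.6, -67.0, 45.6]
tcp_rot: [3.142, -0.0, 1.467]
contact_force: [-0.5, 0.3, 0.7]
grip_width: 0.5
finger_force: 0.0
```

The left end is down now. I'll check the right end.

```bash

python3 -m creep '[{"hand":0,"tx":0,"ty":0,"tz":-0.01,"spin":0},{"hand":0,"tx":-0.024,"ty":-0.003,"tz":0,"spin":0},{"hand":0,"tx":-0.02,"ty":-0.003,"tz":0,"spin":0},{"hand":0,"tx":0,"ty":0,"tz":0.007,"spin":0},{"hand":0,"tx":0,"ty":0,"tz":0,"spin":0}]'
python3 -m creep '[{"hand":0,"tx":0,"ty":0,"tz":0.0025,"spin":0},{"hand":0,"tx":0,"ty":0,"tz":0,"spin":0}]'
python3 -m creep '[{"hand":0,"tx":0,"ty":0,"tz":0.001,"spin":0},{"hand":0,"tx":0,"ty":0,"tz":0,"spin":0}]'
python3 -m creep '[{"hand":0,"tx":0,"ty":0,"tz":-0.05,"spin":0},{"hand":0.75,"tx":0.02,"ty":0,"tz":-0.06,"spin":0},{"hand":0.75,"tx":0.06,"ty":0,"tz":-0.06,"spin":0},{"hand":0.75,"tx":0.06,"ty":0,"tz":-0.02,"spin":0},{"hand":0.75,"tx":0.06,"ty":0,"tz":0,"spin":0}]' >/dev/null
python3 -m creep '[{"hand":0.75,"tx":0.06,"ty":0.01,"tz":0,"spin":-10},{"hand":0.75,"tx":0.05,"ty":0.02,"tz":0,"spin":-10},{"hand":0.75,"tx":0,"ty":0,"tz":0,"spin":-10}]'
python3 - <<'E'
from h import *
c=cap('top')
for g in gold(c,18): print(g)
for g in gold(c,31): print(g, cab(g[:2]).round(1))
plan((549.8,375.6,22),115.9)
E
```

```text
time: 39.12
tool_pos: [485.6, -109.5, 48.4]
tcp_rot: [-3.141, -0.001, 1.467]
contact_force: [0.2, -0.7, 0.0]
grip_width: 0.3
finger_force: 0.0
time: 39.38
tool_pos: [485.9, -109.5, 46.0]
tcp_rot: [-3.141, -0.0, 1.468]
contact_force: [-1.2, 0.6, 0.5]
grip_width: 0.8
finger_force: 0.0
time: 39.62
tool_pos: [486.0, -109.8, 45.4]
tcp_rot: [3.141, -0.0, 1.467]
contact_force: [-0.1, 1.6, 3.2]
grip_width: 0.3
finger_force: 1.4
time: 40.62
tool_pos: [537.6, 185.7, 217.9]
tcp_rot: [3.141, -0.001, 2.001]
contact_force: [-0.1, -0.4, -0.8]
grip_width: 65.6
finger_force: 0.0
(490.5, -90.8, 44.8, 74.8, -6.1, (293, 214, 26, 18))
(539.9, 397.0, 29.1, 45.4, -67.3, (136, 195, 13, 17))
(581.6, -98.2, 44.9, 74.5, -6.9, (296, 184, 26, 18))
(490.4, -89.1, 44.3, 74.1, -6.1, (293, 214, 26, 18)) [-45.5  47.1]
(539.3, 393.6, 28.7, 44.9, -67.4, (136, 195, 13, 17)) [-44.8 532.3]
(580.5, -96.4, 44.4, 73.8, -6.9, (296, 184, 26, 18)) [44.9 48.8]
spin -0.9 tx 0.1668 ty 0.0950 tz 0.1958 t=40.7 cab [-26.  323.6] z 217.8 F [-0.6 -1.  -0.5] w 67.6
```

The second block is seated. On to the third.

```bash

python3 -m creep '[{"hand":0.75,"tx":0.05,"ty":0.03,"tz":0,"spin":-0.9},{"hand":0.75,"tx":0.05,"ty":0.03,"tz":0,"spin":0},{"hand":0.75,"tx":0.05,"ty":0.03,"tz":0.03,"spin":0},{"hand":0.75,"tx":0.015,"ty":0.003,"tz":0.05,"spin":0},{"hand":0.75,"tx":0,"ty":0,"tz":0,"spin":0}]'
python3 - <<'E'
from h import *
plan((549.8,375.6,22),115.9)
c=cap('side'); u=proj(c,(549.8,375.6,18)); print(u); a,b=int(u[0])-60,int(u[1])-60
cv2.imwrite('pics/i.png',cv2.resize(c['color'][b:b+100,a:a+120,::-1],None,fx=4,fy=4,interpolation=cv2.INTER_CUBIC))
E
```

```text
time: 41.3
tool_pos: [549.9, 367.5, 135.3]
tcp_rot: [-3.132, 0.001, 2.006]
contact_force: [0.1, -0.4, 0.8]
grip_width: 68.7
finger_force: 0.0
spin -1.0 tx 0.0073 ty 0.0034 tz 0.1133 t=41.3 cab [-31.6 507.4] z 135.3 F [ 0.1 -0.4  0.8] w 68.7
[256.7 297.3]
```

View pics/i.png

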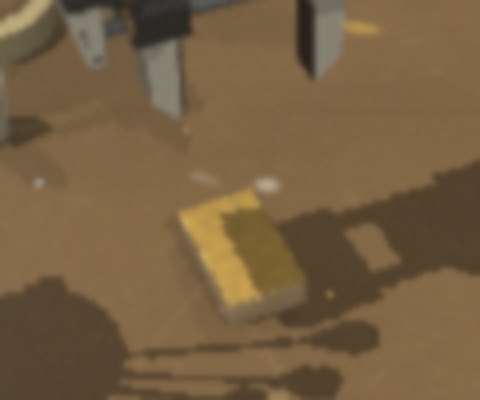

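The third block is in place at crop (243,250). I'll descend and grip.

```bash

python3 -m creep '[{"hand":0.75,"tx":0.006,"ty":0.003,"tz":0.04,"spin":-1},{"hand":0.75,"tx":0,"ty":0,"tz":0.04,"spin":0},{"hand":0.75,"tx":0,"ty":0,"tz":0.025,"spin":0},{"hand":0.75,"tx":0,"ty":0,"tz":0.006,"spin":0},{"hand":0.75,"tx":0,"ty":0,"tz":0,"spin":0}]'
python3 -c "
from h import *
plan((549.8,375.6,22),115.9)"
```

```text
time: 41.98
tool_pos: [554.4, 374.5, 31.1]
tcp_rot: [3.139, -0.0, 2.022]
contact_force: [0.7, -0.4, 0.4]
grip_width: 68.9
finger_force: 0.0
spin -0.0 tx 0.0030 ty -0.0037 tz 0.0091 t=42.0 cab [-27.8 514.8] z 31.1 F [ 0.7 -0.4  0.4] w 68.9
```

```bash

python3 -m creep '[{"hand":0.75,"tx":0.002,"ty":-0.003,"tz":0.006,"spin":0},{"hand":0.75,"tx":0,"ty":0,"tz":0.002,"spin":0},{"hand":0.75,"tx":0,"ty":0,"tz":0,"spin":0}]'
python3 -c "
from h import *
plan((549.8,375.6,22),115.9)"
python3 -m creep '[{"hand":0,"tx":0,"ty":0,"tz":0,"spin":0},{"hand":0,"tx":0,"ty":0,"tz":0,"spin":0},{"hand":0,"tx":0,"ty":0,"tz":0,"spin":0},{"hand":0,"tx":0,"ty":0,"tz":0,"spin":0}]'
python3 -c "
from h import *
plan((549.8,375.6,22),115.9)"
```

```text
time: 42.35
tool_pos: [549.3, 375.4, 21.1]
tcp_rot: [3.141, -0.0, 2.024]
contact_force: [-0.7, 0.1, -0.1]
grip_width: 68.6
finger_force: 0.0
spin 0.1 tx -0.0001 ty 0.0005 tz -0.0009 t=42.4 cab [-33.  515.2] z 21.1 F [-0.7  0.1 -0.1] w 68.6
time: 42.85
tool_pos: [549.5, 375.5, 21.0]
tcp_rot: [3.141, -0.0, 2.024]
contact_force: [-0.3, 0.5, 0.7]
grip_width: 44.9
finger_force: 30.0
spin 0.1 tx -0.0000 ty 0.0003 tz -0.0010 t=42.9 cab [-32.8 515.2] z 21.0 F [-0.3  0.5  0.7] w 44.9
```

```bash

python3 -m creep '[{"hand":0,"tx":0,"ty":0,"tz":-0.04,"spin":0},{"hand":0,"tx":0,"ty":0,"tz":-0.06,"spin":8},{"hand":0,"tx":0,"ty":0,"tz":-0.06,"spin":8},{"hand":0,"tx":0,"ty":0,"tz":-0.06,"spin":8},{"hand":0,"tx":0,"ty":0,"tz":0,"spin":8}]'
python3 -c "
from h import *
plancab((-42.5,-50,150),84)"

```

```text
time: 43.48
tool_pos: [551.2, 376.4, 247.6]
tcp_rot: [3.132, -0.007, 1.461]
contact_force: [-0.5, 0.2, -0.6]
grip_width: 44.6
finger_force: 30.0
spin -0.3 tx -0.5664 ty -0.0083 tz 0.0976 t=43.5 cab [-31.2 516.3] z 247.6 F [-0.5  0.2 -0.6] w 44.6
```

```bash

python3 -m creep '[{"hand":0,"tx":-0.056,"ty":0,"tz":0,"spin":0},{"hand":0,"tx":-0.056,"ty":0,"tz":0,"spin":0},{"hand":0,"tx":-0.056,"ty":0,"tz":0,"spin":0},{"hand":0,"tx":-0.056,"ty":0,"tz":0,"spin":0},{"hand":0,"tx":-0.056,"ty":0,"tz":0,"spin":0}]' >/dev/null
python3 -m creep '[{"hand":0,"tx":-0.056,"ty":0,"tz":0,"spin":0},{"hand":0,"tx":-0.056,"ty":0,"tz":0,"spin":0},{"hand":0,"tx":-0.056,"ty":0,"tz":0,"spin":0},{"hand":0,"tx":-0.056,"ty":0,"tz":0,"spin":0},{"hand":0,"tx":-0.056,"ty":0,"tz":0,"spin":0}]'
python3 -c "
from h import *
plancab((-42.5,-50,150),84)"

```

```text
time: 44.72
tool_pos: [489.9, -183.3, 240.9]
tcp_rot: [3.141, -0.0, 1.465]
contact_force: [1.1, 0.4, -0.7]
grip_width: 44.6
finger_force: 30.0
spin -0.0 tx -0.0034 ty -0.0058 tz 0.0909 t=44.7 cab [-36.7 -46.7] z 240.9 F [ 1.1  0.4 -0.7] w 44.6
```

```bash

python3 -m creep '[{"hand":0,"tx":0,"ty":-0.005,"tz":0.05,"spin":0},{"hand":0,"tx":0,"ty":0,"tz":0.06,"spin":0},{"hand":0,"tx":0,"ty":0,"tz":0.055,"spin":0},{"hand":0,"tx":0,"ty":0,"tz":0.01,"spin":0},{"hand":0,"tx":0,"ty":0,"tz":0,"spin":0}]'
python3 -c "
from h import *
plancab((-42.5,-50,42),84)"

```

```text
time: 45.35
tool_pos: [486.0, -181.3, 66.6]
tcp_rot: [3.141, 0.0, 1.466]
contact_force: [-0.2, 0.3, -0.1]
grip_width: 44.7
finger_force: 30.0
spin -0.0 tx -0.0050 ty -0.0017 tz 0.0246 t=45.4 cab [-40.8 -45. ] z 66.6 F [-0.2  0.3 -0.1] w 44.7
```

```bash

python3 -m creep '[{"hand":0,"tx":-0.005,"ty":-0.0015,"tz":0.012,"spin":0},{"hand":0,"tx":0,"ty":0,"tz":0.008,"spin":0},{"hand":0,"tx":0,"ty":0,"tz":0,"spin":0},{"hand":0,"tx":0,"ty":0,"tz":0,"spin":0}]'
python3 -c "
from h import *
plancab((-42.5,-50,42),84)"

```

```text
time: 45.85
tool_pos: [483.6, -185.9, 46.2]
tcp_rot: [3.141, 0.0, 1.465]
contact_force: [-0.1, -0.2, -1.4]
grip_width: 44.5
finger_force: 30.0
spin -0.0 tx -0.0001 ty 0.0001 tz 0.0042 t=45.9 cab [-42.6 -49.9] z 46.2 F [-0.1 -0.2 -1.4] w 44.5
```

```bash

python3 -m creep '[{"hand":0,"tx":0,"ty":0,"tz":0.004,"spin":0},{"hand":0,"tx":0,"ty":0,"tz":0.003,"spin":0},{"hand":0,"tx":0,"ty":0,"tz":0,"spin":0}]'
python3 -m creep '[{"hand":0,"tx":0,"ty":0,"tz":0.0015,"spin":0},{"hand":0,"tx":0,"ty":0,"tz":0,"spin":0}]'
python3 -c "
from h import *
plancab((-42.5,-50,42),84)"

```

```text
time: 46.22
tool_pos: [483.3, -185.7, 38.5]
tcp_rot: [-3.141, -0.0, 1.465]
contact_force: [-0.1, 0.5, 0.7]
grip_width: 44.6
finger_force: 30.0
time: 46.48
tool_pos: [483.4, -185.8, 37.3]
tcp_rot: [-3.142, -0.0, 1.465]
contact_force: [-0.5, -0.1, -0.0]
grip_width: 44.4
finger_force: 30.0
spin -0.0 tx -0.0002 ty 0.0003 tz -0.0047 t=46.5 cab [-42.8 -49.8] z 37.3 F [-0.5 -0.1 -0. ] w 44.4
```

```bash

python3 -m creep '[{"hand":0,"tx":0,"ty":0,"tz":0.002,"spin":0},{"hand":0,"tx":0,"ty":0,"tz":0.001,"spin":0},{"hand":0,"tx":0,"ty":0,"tz":0,"spin":0}]'
python3 -m creep '[{"hand":0.6,"tx":0,"ty":0,"tz":0,"spin":0},{"hand":0.6,"tx":0,"ty":0,"tz":0,"spin":0},{"hand":0.6,"tx":0,"ty":0,"tz":-0.05,"spin":0},{"hand":0.6,"tx":0,"ty":0,"tz":-0.06,"spin":0},{"hand":0.6,"tx":0,"ty":0,"tz":-0.06,"spin":0}]' >/dev/null
python3 -m creep '[{"hand":0.35,"tx":-0.06,"ty":0,"tz":-0.05,"spin":0},{"hand":0.35,"tx":-0.06,"ty":0,"tz":0,"spin":0},{"hand":0.35,"tx":-0.06,"ty":0,"tz":0,"spin":0},{"hand":0.35,"tx":-0.06,"ty":0,"tz":0,"spin":0},{"hand":0.35,"tx":0,"ty":0,"tz":0,"spin":0}]'
python3 - <<'E'
from h import *
c=cap('top')
for g in gold(c,31): print(g, cab(g[:2]).round(1))
a,b=240,140
cv2.imwrite('pics/j.png',cv2.resize(c['color'][b:b+120,a:a+160,::-1],None,fx=5,fy=5,interpolation=cv2.INTER_CUBIC))
E
```

```text
time: 46.85
tool_pos: [483.4, -185.8, 34.2]
tcp_rot: [-3.141, -0.0, 1.465]
contact_force: [-0.5, -0.1, -0.5]
grip_width: 44.5
finger_force: 30.0
time: 48.1
tool_pos: [457.9, -416.4, 243.3]
tcp_rot: [-3.141, 0.0, 1.461]
contact_force: [-0.6, -0.0, 0.7]
grip_width: 32.3
finger_force: 0.0
(481.0, -186.2, 44.7, 74.8, -6.0, (326, 218, 26, 18)) [-45.2 -50.4]
(490.2, -89.1, 44.7, 74.1, -6.1, (293, 214, 26, 18)) [-45.7  47.1]
(580.2, -96.4, 44.5, 73.9, -6.2, (296, 184, 26, 18)) [44.6 48.8]
```

View pics/j.png

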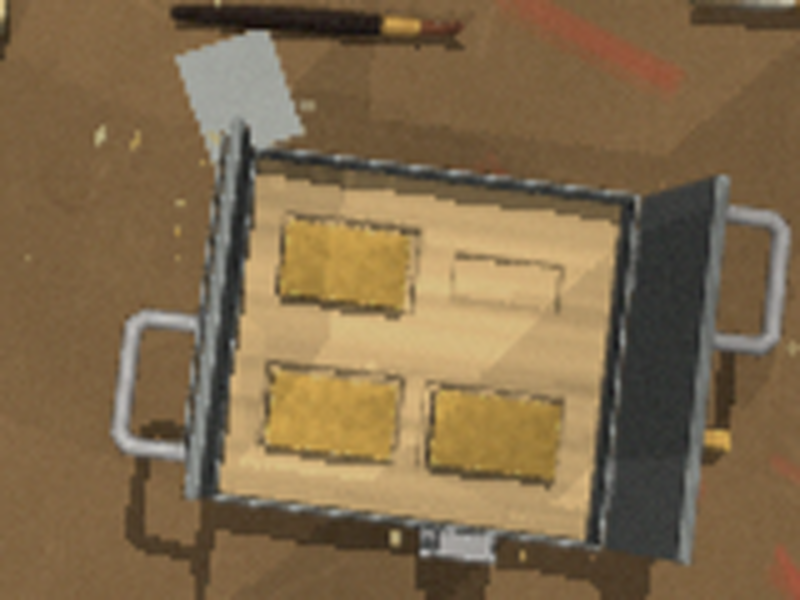

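All three blocks appear to be in pockets. The far-left block moved towards its left wall during the touch test, so I'll check its left end by touch before closing.

```bash

python3 -c "
from h import *
plancab((47,70,60),84)"
python3 -m creep '[{"hand":0,"tx":0.06,"ty":0.02,"tz":0,"spin":0},{"hand":0,"tx":0.06,"ty":0.02,"tz":0,"spin":0},{"hand":0,"tx":0.06,"ty":0.02,"tz":0,"spin":0},{"hand":0,"tx":0.06,"ty":0.02,"tz":0,"spin":0},{"hand":0,"tx":0.06,"ty":0.01,"tz":0,"spin":0}]' >/dev/null
python3 -m creep '[{"hand":0,"tx":0.04,"ty":0,"tz":0.0,"spin":0},{"hand":0,"tx":0,"ty":0,"tz":0.06,"spin":0},{"hand":0,"tx":0,"ty":0,"tz":0.06,"spin":0},{"hand":0,"tx":0,"ty":0,"tz":0.04,"spin":0},{"hand":0,"tx":0,"ty":0,"tz":0,"spin":0}]'
python3 -c "
from h import *
plancab((47,72,46),84)"
```

```text
spin -0.2 tx 0.3499 ty 0.0901 tz 0.1834 t=48.1 cab [ -44.9 -279.4] z 243.4 F [-0.  -0.   1.2] w 31.7
time: 49.4
tool_pos: [581.1, -84.7, 81.9]
tcp_rot: [-3.135, -0.002, 1.467]
contact_force: [0.7, 0.8, 0.1]
grip_width: 0.5
finger_force: 0.0
spin 0.0 tx 0.0115 ty 0.0027 tz 0.0359 t=49.4 cab [44.3 60.5] z 81.9 F [0.7 0.8 0.1] w 0.5
```

```bash

python3 -m creep '[{"hand":0,"tx":0.011,"ty":0.002,"tz":0.01,"spin":0},{"hand":0,"tx":0,"ty":0,"tz":0.014,"spin":0},{"hand":0,"tx":0,"ty":0,"tz":0.005,"spin":0},{"hand":0,"tx":0,"ty":0,"tz":0,"spin":0}]'
python3 -m creep '[{"hand":0,"tx":0,"ty":0,"tz":0.0025,"spin":0},{"hand":0,"tx":0,"ty":0,"tz":0,"spin":0}]'
python3 -m creep '[{"hand":0,"tx":0,"ty":0,"tz":0.0025,"spin":0},{"hand":0,"tx":0,"ty":0,"tz":0,"spin":0}]'
```

```text
time: 49.9
tool_pos: [586.5, -76.0, 55.3]
tcp_rot: [-3.141, -0.0, 1.465]
contact_force: [0.2, -0.1, -0.2]
grip_width: 0.3
finger_force: 0.0
time: 50.15
tool_pos: [586.7, -76.1, 53.0]
tcp_rot: [3.141, -0.0, 1.465]
contact_force: [0.2, 0.5, -0.1]
grip_width: 0.3
finger_force: 0.0
time: 50.4
tool_pos: [586.5, -75.9, 50.2]
tcp_rot: [-3.141, -0.0, 1.465]
contact_force: [0.1, -0.2, 0.2]
grip_width: 0.4
finger_force: 0.0
```

```bash

python3 -m creep '[{"hand":0,"tx":0,"ty":0,"tz":0.0025,"spin":0},{"hand":0,"tx":0,"ty":0,"tz":0,"spin":0}]'
python3 -m creep '[{"hand":0,"tx":0,"ty":0,"tz":0.0015,"spin":0},{"hand":0,"tx":0,"ty":0,"tz":0,"spin":0}]'
```

```text
time: 50.65
tool_pos: [586.5, -75.9, 47.6]
tcp_rot: [-3.141, -0.0, 1.465]
contact_force: [-0.6, 0.7, 0.2]
grip_width: 0.3
finger_force: 0.0
time: 50.9
tool_pos: [586.6, -75.9, 46.2]
tcp_rot: [-3.141, -0.0, 1.465]
contact_force: [-0.2, -0.1, 0.1]
grip_width: 0.4
finger_force: 0.0
```

It is seated: no contact down to a tip height of 32 mm. Now I'll close the passive leaf.

```bash

python3 -m creep '[{"hand":0,"tx":0,"ty":0,"tz":-0.06,"spin":0},{"hand":0.2,"tx":0,"ty":0,"tz":-0.06,"spin":0},{"hand":0.3,"tx":-0.04,"ty":0,"tz":-0.06,"spin":-10.5},{"hand":0.3,"tx":0,"ty":0,"tz":-0.02,"spin":-10.5},{"hand":0.3,"tx":0,"ty":0,"tz":0,"spin":-10.5}]' >/dev/null
python3 -m creep '[{"hand":0.3,"tx":0,"ty":0,"tz":0,"spin":-10.5},{"hand":0.3,"tx":0,"ty":0,"tz":0,"spin":-10.5},{"hand":0.3,"tx":0,"ty":0,"tz":0,"spin":-10.5},{"hand":0.3,"tx":0,"ty":0,"tz":0,"spin":-10.5},{"hand":0.3,"tx":0,"ty":0,"tz":0,"spin":-10.5}]' >/dev/null
python3 -m creep '[{"hand":0.3,"tx":0,"ty":0,"tz":0,"spin":-6.4},{"hand":0.3,"tx":0,"ty":-0.05,"tz":0,"spin":0},{"hand":0.3,"tx":0,"ty":-0.05,"tz":0,"spin":0},{"hand":0.3,"tx":0,"ty":-0.05,"tz":0,"spin":0},{"hand":0.3,"tx":0,"ty":-0.05,"tz":0,"spin":0}]'
python3 -c "
from h import *
plancab((45,-173.9,126.8),174.3)"
```

```text
time: 52.78
tool_pos: [563.0, -310.9, 238.4]
tcp_rot: [3.141, 0.0, 3.043]
contact_force: [0.7, 0.1, -0.4]
grip_width: 27.7
finger_force: 0.0
spin 0.1 tx 0.0038 ty -0.0075 tz 0.1116 t=52.8 cab [  48.8 -166.4] z 238.4 F [ 0.7  0.1 -0.4] w 27.7
```

```bash

python3 -m creep '[{"hand":0.3,"tx":0.003,"ty":-0.002,"tz":0.03,"spin":0},{"hand":0.3,"tx":0,"ty":0,"tz":0.02,"spin":0},{"hand":0.3,"tx":0,"ty":0,"tz":0,"spin":0},{"hand":0.3,"tx":0,"ty":0,"tz":0,"spin":0}]' >/dev/null
python3 -c "
from h import *
plancab((45,-173.9,126.8),174.3)"
```

```text
spin 0.1 tx 0.0014 ty -0.0069 tz 0.0626 t=53.3 cab [  46.4 -167. ] z 189.4 F [0.2 0.1 1.2] w 27.4
```

```bash

python3 -m creep '[{"hand":0.3,"tx":0,"ty":-0.007,"tz":0,"spin":0},{"hand":0.3,"tx":0,"ty":0,"tz":0.03,"spin":0},{"hand":0.3,"tx":0,"ty":0,"tz":0.02,"spin":0},{"hand":0.3,"tx":0,"ty":0,"tz":0.01,"spin":0},{"hand":0.3,"tx":0,"ty":0,"tz":0.002,"spin":0}]'
python3 -m creep '[{"hand":0,"tx":0,"ty":0,"tz":0,"spin":0},{"hand":0,"tx":0,"ty":0,"tz":0,"spin":0},{"hand":0,"tx":0,"ty":0,"tz":0,"spin":0}]'
python3 -c "
from h import *
plancab((45,-117.8,46),174.3)"
```

```text
time: 53.9
tool_pos: [559.6, -318.3, 126.5]
tcp_rot: [-3.142, 0.0, 3.043]
contact_force: [-0.4, 0.3, -0.3]
grip_width: 27.7
finger_force: 0.0
time: 54.28
tool_pos: [559.9, -318.3, 127.2]
tcp_rot: [-3.141, 0.001, 3.043]
contact_force: [0.5, 0.4, 2.4]
grip_width: 8.9
finger_force: 30.0
spin 0.1 tx 0.0014 ty 0.0562 tz 0.0812 t=54.3 cab [  46.4 -174. ] z 127.2 F [0.5 0.4 2.4] w 8.9
```

```bash

python3 -m creep '[{"hand":0,"tx":0,"ty":0.007,"tz":-0.004,"spin":0},{"hand":0,"tx":0,"ty":0.0098,"tz":-0.0045,"spin":0},{"hand":0,"tx":0,"ty":0.0102,"tz":-0.0035,"spin":0},{"hand":0,"tx":0,"ty":0.0105,"tz":-0.0024,"spin":0},{"hand":0,"tx":0,"ty":0.0107,"tz":-0.0013,"spin":0}]'
python3 -m creep '[{"hand":0,"tx":0,"ty":0.0108,"tz":-0.0002,"spin":0},{"hand":0,"tx":0,"ty":0.0107,"tz":0.001,"spin":0},{"hand":0,"tx":0,"ty":0.0106,"tz":0.0021,"spin":0},{"hand":0,"tx":0,"ty":0.0103,"tz":0.0032,"spin":0},{"hand":0,"tx":0,"ty":0.0099,"tz":0.0042,"spin":0}]'
python3 -m creep '[{"hand":0,"tx":0,"ty":0.0094,"tz":0.0053,"spin":0},{"hand":0,"tx":0,"ty":0.0088,"tz":0.0062,"spin":0},{"hand":0,"tx":0,"ty":0.0081,"tz":0.0071,"spin":0}]'
python3 -c "
from h import *
plancab((45,-117.8,46),174.3)"
```

```text
time: 54.9
tool_pos: [565.1, -271.5, 144.4]
tcp_rot: [-3.137, 0.004, 3.043]
contact_force: [0.3, -6.0, 5.5]
grip_width: 8.8
finger_force: 30.0
time: 55.52
tool_pos: [570.9, -217.8, 132.3]
tcp_rot: [-3.141, 0.004, 3.043]
contact_force: [6.0, -2.5, 3.7]
grip_width: 8.8
finger_force: 30.0
time: 55.9
tool_pos: [573.6, -191.7, 113.5]
tcp_rot: [-3.141, 0.004, 3.043]
contact_force: [5.7, -2.8, 0.2]
grip_width: 8.9
finger_force: 30.0
spin 0.1 tx 0.0024 ty -0.0711 tz 0.0675 t=55.9 cab [ 47.4 -46.7] z 113.5 F [ 5.7 -2.8  0.2] w 8.9
```

```bash

python3 -m creep '[{"hand":0,"tx":0,"ty":0.0073,"tz":0.0079,"spin":0},{"hand":0,"tx":0,"ty":0.0065,"tz":0.0086,"spin":0},{"hand":0,"tx":0,"ty":0.005,"tz":0.0075,"spin":0},{"hand":0,"tx":0,"ty":0,"tz":0,"spin":0}]'
python3 -m creep '[{"hand":0,"tx":0,"ty":0.0005,"tz":0.002,"spin":0},{"hand":0,"tx":0,"ty":0,"tz":0,"spin":0}]'
python3 -c "
from h import *
plancab((45,-26.8,86.8),174.3)"
```

```text
time: 56.4
tool_pos: [575.4, -172.6, 88.7]
tcp_rot: [3.142, 0.003, 3.044]
contact_force: [10.0, -2.1, -5.2]
grip_width: 8.4
finger_force: 30.0
time: 56.65
tool_pos: [575.5, -172.1, 87.5]
tcp_rot: [3.141, 0.004, 3.043]
contact_force: [8.1, -1.3, 0.6]
grip_width: 8.9
finger_force: 30.0
spin 0.1 tx 0.0024 ty 0.0002 tz 0.0007 t=56.6 cab [ 47.4 -27. ] z 87.5 F [ 8.1 -1.3  0.6] w 8.9
```

```bash

python3 -m creep '[{"hand":0,"tx":0,"ty":0,"tz":0.002,"spin":0},{"hand":0,"tx":0,"ty":0,"tz":0,"spin":0}]'
python3 -m creep '[{"hand":0,"tx":0,"ty":0,"tz":0.0015,"spin":0},{"hand":0,"tx":0,"ty":0,"tz":0,"spin":0}]'
```

```text
time: 56.9
tool_pos: [575.6, -172.1, 87.2]
tcp_rot: [-3.141, 0.005, 3.043]
contact_force: [3.3, 1.1, 11.5]
grip_width: 8.9
finger_force: 30.0
time: 57.15
tool_pos: [575.7, -172.1, 87.1]
tcp_rot: [-3.141, 0.006, 3.043]
contact_force: [-0.6, 3.0, 21.0]
grip_width: 8.9
finger_force: 30.0
```

The passive leaf is on its stop. Next is the bolt.

```bash

python3 -m creep '[{"hand":0.3,"tx":0,"ty":0,"tz":-0.001,"spin":0},{"hand":0.3,"tx":0,"ty":0,"tz":0,"spin":0},{"hand":0.3,"tx":0,"ty":0,"tz":-0.04,"spin":0},{"hand":0.4,"tx":0.02,"ty":-0.005,"tz":-0.02,"spin":0},{"hand":0.42,"tx":0.06,"ty":0,"tz":0,"spin":0}]' >/dev/null
python3 -m creep '[{"hand":0.42,"tx":0,"ty":0,"tz":0,"spin":0},{"hand":0.42,"tx":0,"ty":0,"tz":0,"spin":0}]' >/dev/null
python3 -c "
from h import *
plancab((-35.4,-31.8,77),174.3)"
```

```text
spin 0.0 tx 0.0014 ty 0.0010 tz 0.0675 t=58.0 cab [-34.  -32.8] z 144.5 F [ 0.3 -0.2  0.1] w 38.8
```

```bash

python3 -m creep '[{"hand":0.42,"tx":0.001,"ty":0.001,"tz":0.03,"spin":0},{"hand":0.42,"tx":0,"ty":0,"tz":0.015,"spin":0},{"hand":0.42,"tx":0,"ty":0,"tz":0.012,"spin":0},{"hand":0.42,"tx":0,"ty":0,"tz":0.008,"spin":0},{"hand":0.42,"tx":0,"ty":0,"tz":0.003,"spin":0}]'
python3 -m creep '[{"hand":0,"tx":0,"ty":0,"tz":0,"spin":0},{"hand":0,"tx":0,"ty":0,"tz":0,"spin":0},{"hand":0,"tx":0,"ty":0,"tz":0,"spin":0}]'
python3 -c "
from h import *
plancab((-55.1,-31.8,77),174.3)"
```

```text
time: 58.65
tool_pos: [493.0, -168.8, 76.4]
tcp_rot: [3.141, -0.0, 3.043]
contact_force: [-0.2, -0.3, 0.1]
grip_width: 38.4
finger_force: 0.0
time: 59.02
tool_pos: [493.1, -169.0, 77.1]
tcp_rot: [-3.141, 0.001, 3.043]
contact_force: [0.2, -0.8, 2.1]
grip_width: 17.4
finger_force: 30.0
spin 0.1 tx 0.0202 ty 0.0003 tz 0.0001 t=59.0 cab [-34.9 -32.1] z 77.1 F [ 0.2 -0.8  2.1] w 17.4
```

```bash

python3 -m creep '[{"hand":0,"tx":0.005,"ty":0,"tz":0,"spin":0},{"hand":0,"tx":0.005,"ty":0,"tz":0,"spin":0},{"hand":0,"tx":0.005,"ty":0,"tz":0,"spin":0},{"hand":0,"tx":0.005,"ty":0,"tz":0,"spin":0},{"hand":0,"tx":0,"ty":0,"tz":0,"spin":0}]'
python3 -m creep '[{"hand":0,"tx":0.0015,"ty":0,"tz":0,"spin":0},{"hand":0,"tx":0,"ty":0,"tz":0,"spin":0}]'
python3 -m creep '[{"hand":0,"tx":0.0015,"ty":0,"tz":0,"spin":0},{"hand":0,"tx":0,"ty":0,"tz":0,"spin":0}]'
python3 -c "
from h import *
plancab((-55.1,-31.8,77),174.3)"
```

```text
time: 59.65
tool_pos: [473.1, -166.8, 77.0]
tcp_rot: [-3.141, 0.001, 3.043]
contact_force: [1.7, 1.4, 6.5]
grip_width: 17.4
finger_force: 30.0
time: 59.9
tool_pos: [473.0, -166.8, 77.1]
tcp_rot: [-3.141, 0.004, 3.043]
contact_force: [7.1, 1.6, 2.8]
grip_width: 17.3
finger_force: 30.0
time: 60.15
tool_pos: [472.8, -166.9, 77.2]
tcp_rot: [-3.141, 0.007, 3.043]
contact_force: [13.0, 2.1, -0.7]
grip_width: 17.8
finger_force: 30.0
spin 0.0 tx -0.0002 ty 0.0002 tz 0.0002 t=60.1 cab [-55.3 -32. ] z 77.2 F [13.   2.1 -0.7] w 17.8
```

The bolt is home against its stop. Now the active leaf.

```bash

python3 -m creep '[{"hand":0.4,"tx":0,"ty":0,"tz":0,"spin":0},{"hand":0.4,"tx":0,"ty":0,"tz":0,"spin":0},{"hand":0.4,"tx":0,"ty":0,"tz":-0.05,"spin":0},{"hand":0.3,"tx":0,"ty":0,"tz":-0.06,"spin":0},{"hand":0.3,"tx":-0.01,"ty":0,"tz":-0.05,"spin":0}]' >/dev/null
python3 -m creep '[{"hand":0.3,"tx":-0.006,"ty":0.05,"tz":0,"spin":0},{"hand":0.3,"tx":0,"ty":0.05,"tz":0,"spin":0},{"hand":0.3,"tx":0,"ty":0.05,"tz":0,"spin":0},{"hand":0.3,"tx":0,"ty":0.052,"tz":0,"spin":0},{"hand":0.3,"tx":0,"ty":0,"tz":0,"spin":0}]' >/dev/null
python3 -m creep '[{"hand":0.3,"tx":0,"ty":0,"tz":0,"spin":0}]' >/dev/null
python3 -c "
from h import *
plan((509.7,35.5,130),174.3)"
```

```text
spin 0.1 tx -0.0043 ty 0.0033 tz 0.1062 t=61.5 cab [-42.9 169.7] z 236.2 F [-0.1 -0.9  0.3] w 27.6
```

```bash

python3 -m creep '[{"hand":0.3,"tx":-0.004,"ty":0.003,"tz":0.03,"spin":0},{"hand":0.3,"tx":0,"ty":0,"tz":0.03,"spin":0},{"hand":0.3,"tx":0,"ty":0,"tz":0.025,"spin":0},{"hand":0.3,"tx":0,"ty":0,"tz":0.015,"spin":0},{"hand":0.3,"tx":0,"ty":0,"tz":0.005,"spin":0}]'
python3 -m creep '[{"hand":0,"tx":0,"ty":0,"tz":0,"spin":0},{"hand":0,"tx":0,"ty":0,"tz":0,"spin":0},{"hand":0,"tx":0,"ty":0,"tz":0,"spin":0}]'
python3 -c "
from h import *
plancab((-38,118.2,46),174.3)"
```

```text
time: 62.15
tool_pos: [509.8, 34.8, 131.2]
tcp_rot: [3.142, -0.001, 3.042]
contact_force: [-0.7, 1.5, 0.6]
grip_width: 27.7
finger_force: 0.8
time: 62.52
tool_pos: [510.3, 35.0, 132.2]
tcp_rot: [-3.141, 0.001, 3.043]
contact_force: [0.4, -2.0, -0.3]
grip_width: 8.8
finger_force: 30.0
spin 0.1 tx -0.0001 ty -0.0544 tz 0.0862 t=62.5 cab [-38.1 172.6] z 132.2 F [ 0.4 -2.  -0.3] w 8.8
```

```bash

python3 -m creep '[{"hand":0,"tx":0,"ty":-0.0047,"tz":-0.0026,"spin":0},{"hand":0,"tx":0,"ty":-0.0098,"tz":-0.0045,"spin":0},{"hand":0,"tx":0,"ty":-0.0102,"tz":-0.0035,"spin":0},{"hand":0,"tx":0,"ty":-0.0105,"tz":-0.0024,"spin":0},{"hand":0,"tx":0,"ty":-0.0107,"tz":-0.0013,"spin":0}]'
python3 -m creep '[{"hand":0,"tx":0,"ty":-0.0108,"tz":-0.0002,"spin":0},{"hand":0,"tx":0,"ty":-0.0107,"tz":0.001,"spin":0},{"hand":0,"tx":0,"ty":-0.0106,"tz":0.0021,"spin":0},{"hand":0,"tx":0,"ty":-0.0103,"tz":0.0032,"spin":0},{"hand":0,"tx":0,"ty":-0.0099,"tz":0.0042,"spin":0}]'
python3 - <<'E'
from h import *
plancab((-38,118.2,46),174.3)
c=cap('top'); a,b=240,150
cv2.imwrite('pics/k.png',cv2.resize(c['color'][b:b+120,a:a+160,::-1],None,fx=4,fy=4,interpolation=cv2.INTER_CUBIC))
E
```

```text
time: 63.15
tool_pos: [505.5, -8.8, 148.6]
tcp_rot: [3.139, 0.002, 3.043]
contact_force: [-5.9, 6.9, 19.4]
grip_width: 9.0
finger_force: 30.0
time: 63.78
tool_pos: [499.5, -64.1, 138.9]
tcp_rot: [-3.138, 0.001, 3.044]
contact_force: [-12.2, -6.5, 22.8]
grip_width: 8.5
finger_force: 30.1
spin 0.1 tx -0.0009 ty 0.0453 tz 0.0929 t=63.8 cab [-38.9  72.9] z 138.9 F [-12.2  -6.5  22.8] w 8.5
```

View pics/k.png

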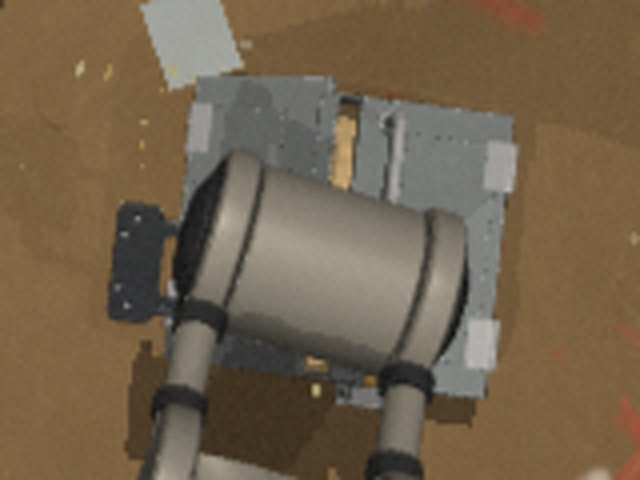

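The passive leaf lies flat and the active one is coming down. My arc runs a few mm high, so I'll correct that and continue.

```bash

python3 -m creep '[{"hand":0,"tx":0,"ty":0,"tz":0.004,"spin":0},{"hand":0,"tx":0,"ty":-0.0094,"tz":0.0053,"spin":0},{"hand":0,"tx":0,"ty":-0.0088,"tz":0.0062,"spin":0},{"hand":0,"tx":0,"ty":-0.0081,"tz":0.0071,"spin":0}]'
python3 -c "
from h import *
plancab((-38,118.2,46),174.3)"
```

```text
time: 64.32
tool_pos: [497.4, -93.6, 117.0]
tcp_rot: [-3.133, 0.003, 3.044]
contact_force: [-15.1, -19.4, 25.4]
grip_width: 9.0
finger_force: 30.1
spin 0.1 tx -0.0001 ty 0.0749 tz 0.0710 t=64.3 cab [-38.1  43.3] z 117.0 F [-15.1 -19.4  25.4] w 9.0
```

```bash

python3 -m creep '[{"hand":0,"tx":0,"ty":-0.003,"tz":0,"spin":0},{"hand":0,"tx":0,"ty":0,"tz":0,"spin":0}]'
python3 -m creep '[{"hand":0,"tx":0.002,"ty":-0.006,"tz":0.005,"spin":0},{"hand":0,"tx":0,"ty":0,"tz":0,"spin":0}]'
python3 -c "
from h import *
plancab((-38,118.2,46),174.3)"
```

```text
time: 64.58
tool_pos: [497.1, -95.3, 115.4]
tcp_rot: [-3.136, 0.002, 3.043]
contact_force: [-10.1, -16.0, 15.4]
grip_width: 9.2
finger_force: 30.1
time: 64.82
tool_pos: [496.3, -100.4, 110.1]
tcp_rot: [-3.137, 0.005, 3.043]
contact_force: [-1.5, -10.4, 6.7]
grip_width: 9.0
finger_force: 30.0
spin 0.1 tx -0.0005 ty 0.0817 tz 0.0641 t=64.8 cab [-38.5  36.5] z 110.1 F [ -1.5 -10.4   6.7] w 9.0
```

```bash

python3 -m creep '[{"hand":0,"tx":0,"ty":-0.005,"tz":0.006,"spin":0},{"hand":0,"tx":0,"ty":-0.004,"tz":0.006,"spin":0},{"hand":0,"tx":0,"ty":-0.003,"tz":0.004,"spin":0},{"hand":0,"tx":0,"ty":0,"tz":0,"spin":0}]'
python3 -c "
from h import *
plancab((-38,26.5,90),174.3)"
```

```text
time: 65.32
tool_pos: [495.0, -112.0, 93.5]
tcp_rot: [-3.138, 0.004, 3.043]
contact_force: [0.3, -10.4, 2.9]
grip_width: 9.1
finger_force: 30.0
spin 0.1 tx -0.0006 ty 0.0017 tz 0.0035 t=65.3 cab [-38.6  24.8] z 93.5 F [  0.3 -10.4   2.9] w 9.1
```

```bash

python3 -m creep '[{"hand":0,"tx":0,"ty":-0.001,"tz":0.002,"spin":0},{"hand":0,"tx":0,"ty":0,"tz":0.001,"spin":0},{"hand":0,"tx":0,"ty":0,"tz":0,"spin":0}]'
python3 -m creep '[{"hand":0,"tx":0,"ty":-0.001,"tz":0.0015,"spin":0},{"hand":0,"tx":0,"ty":0,"tz":0,"spin":0}]'
python3 -m creep '[{"hand":0,"tx":0,"ty":0,"tz":0.0015,"spin":0},{"hand":0,"tx":0,"ty":0,"tz":0,"spin":0}]'
```

```text
time: 65.7
tool_pos: [494.9, -113.3, 91.0]
tcp_rot: [-3.137, 0.005, 3.044]
contact_force: [-2.4, -12.2, 7.9]
grip_width: 8.6
finger_force: 30.0
time: 65.95
tool_pos: [494.8, -114.1, 89.4]
tcp_rot: [-3.137, 0.005, 3.043]
contact_force: [-1.8, -11.4, 7.1]
grip_width: 8.7
finger_force: 30.0
time: 66.2
tool_pos: [494.8, -114.7, 88.1]
tcp_rot: [-3.136, 0.005, 3.044]
contact_force: [-3.4, -13.9, 9.1]
grip_width: 9.3
finger_force: 30.0
```

```bash

python3 -m creep '[{"hand":0,"tx":0,"ty":-0.002,"tz":0.0015,"spin":0},{"hand":0,"tx":0,"ty":0,"tz":0,"spin":0}]'
python3 -m creep '[{"hand":0,"tx":0,"ty":-0.001,"tz":0.0015,"spin":0},{"hand":0,"tx":0,"ty":0,"tz":0,"spin":0}]'
python3 -m creep '[{"hand":0,"tx":0,"ty":0,"tz":0.0015,"spin":0},{"hand":0,"tx":0,"ty":0,"tz":0,"spin":0}]'
```

```text
time: 66.45
tool_pos: [494.8, -114.9, 87.9]
tcp_rot: [-3.139, 0.005, 3.043]
contact_force: [-5.1, -3.4, 22.1]
grip_width: 9.2
finger_force: 30.0
time: 66.7
tool_pos: [494.9, -115.0, 87.6]
tcp_rot: [-3.14, 0.006, 3.043]
contact_force: [-7.3, 0.9, 33.8]
grip_width: 9.1
finger_force: 30.0
time: 66.95
tool_pos: [495.1, -115.1, 86.9]
tcp_rot: [-3.139, 0.007, 3.044]
contact_force: [-9.6, 2.3, 40.8]
grip_width: 8.7
finger_force: 30.0
```

Firm stop. I'll release, back off and check.

```bash

python3 -m creep '[{"hand":0,"tx":0,"ty":0,"tz":-0.003,"spin":0},{"hand":0.28,"tx":0,"ty":0,"tz":0,"spin":0},{"hand":0.28,"tx":0,"ty":0,"tz":0,"spin":0},{"hand":0.28,"tx":0,"ty":0,"tz":-0.05,"spin":0},{"hand":0.28,"tx":0,"ty":0,"tz":-0.06,"spin":0}]' >/dev/null
python3 -m creep '[{"hand":0.28,"tx":0.04,"ty":0.06,"tz":-0.04,"spin":0},{"hand":0.28,"tx":0.04,"ty":0.06,"tz":0,"spin":0},{"hand":0.28,"tx":0.03,"ty":0.06,"tz":0,"spin":0},{"hand":0.28,"tx":0,"ty":0.06,"tz":0,"spin":0},{"hand":0.28,"tx":0,"ty":0,"tz":0,"spin":0}]'
python3 - <<'E'
from h import *
c=cap('top'); d=cap('side')
i=[cv2.resize(c['color'][145:265,255:385,::-1],(400,369),interpolation=cv2.INTER_CUBIC),cv2.resize(d['color'][130:250,210:340,::-1],(400,369),interpolation=cv2.INTER_CUBIC)]
cv2.imwrite('pics/l.png',np.hstack(i))
E
```

```text
time: 68.2
tool_pos: [420.8, 110.9, 224.5]
tcp_rot: [3.141, -0.001, 3.05]
contact_force: [-0.1, -0.5, 1.0]
grip_width: 25.8
finger_force: 0.0
```

View pics/l.png

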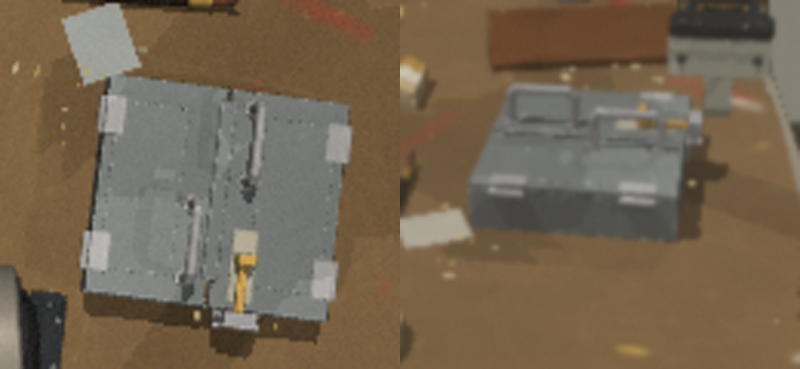

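Both leaves look shut and the bolt tip is under the keeper. I'll compare numerically with the starting images for residual leaf angle.

```bash
python3 - <<'E'
from h import *
for n in('side','top'):
    a=cv2.imread(f'pics/{n}0.png'); b=cap(n)['color'][:,:,::-1]
    for nm,X in(('actbar',[*wor((-46,26)),94]),('pasbar',[*wor((46,-26)),94]),('tab',[*wor((-55,-31)),77])):
        c=cams and None
        C=cams.capture(n); u=proj(C,X).astype(int)
        t=a[u[1]-9:u[1]+9,u[0]-16:u[0]+16]; s=b[u[1]-15:u[1]+15,u[0]-22:u[0]+22]
        r=cv2.matchTemplate(cv2.resize(np.ascontiguousarray(s),None,fx=8,fy=8,interpolation=3),cv2.resize(t,None,fx=8,fy=8,interpolation=3),5)
        _,v,_,p=cv2.minMaxLoc(r); print(n,nm,(np.array(p)/8-6),round(v,3))
E
```

```text
side actbar [0. 1.] 0.719
side pasbar [0. 0.] 0.987
side tab [0. 1.] 0.81
top actbar [1. 1.] 0.522
top pasbar [0. 0.] 0.847
top tab [0. 0.] 0.945
```

The bars and tab are within a pixel of their starting shut positions, and neither leaf sits higher than at the start. Handing in.

```bash
python3 -c "
from plant import close_job
print(close_job())"
```

```text
the job is handed in; nothing more can be done
None
```

I put the three gilt blocks out on the bench in sample pockets (there was no slip stone), shut and bolted the passive leaf, shut the active leaf over it, and handed the job in; no verdict came back.

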